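Gauge splined gears and build up the cluster

ROBOT

A 7-joint arm with a two-finger parallel gripper is mounted at the origin on a cart in front of the work surface, level with it; the furniture and walls round the work are solid. World frame = base frame: x ahead of the robot, y to its left, z up, the work surface at z = 0. Lengths are in m, angles in rad, forces in N, time in s.
With the tool pointing down it reaches from about 0.425 to 0.825 m from the base axis. Payload 3.6 kg.
Tool frame: the origin (TCP) lies midway between the tips of the shut fingers; the grasp point (between the pads) lies 19 mm behind it; z points along the fingers, y is the line along which they close (so a half turn about z gives the same grasp; the last joint's range is limited). The gripper opens to 85 mm and grips with 20 to 120 N. Pads are 22 mm wide; open, the fingers measure 114 mm over their backs; the gripper's body (76 mm by 85 mm) begins 54 mm behind the grasp point. The pads swing forward as they close: fully open they stand 13 mm farther back than shut.
Start: joints at [1.266, 0.615, -0.013, 1.423, 0.008, 1.103, -0.04], TCP at [0.178, -0.625, 0.231] pointing down, gripper open.
Joint ranges: [-3.12, 3.12], [-0.3, 2.06], [-1.34, 1.32], [0.26, 2.42], [-1.36, 4.5], [0.01, 1.98], [-2.84, 2.84]. Speed limits (rad/s): [2.79, 2.79, 3.14, 3.14, 3.14, 3.14, 3.14].

INTERFACE

Orientations are given as a unit quaternion [w, x, y, z].
In Python, from bench import manip gives the robot as it stands.
- The arm moves only by the tool play_rows, never from a script. Its argument "moves" is a list of rows, each a list of 7 numbers: the shift along the tool's x, y, z in units of 25 mm (1.0 is 25 mm), then the turn, a rotation vector about the tool's x, y, z in rad, then the opening, from 0 (shut) to 1 (fully open). In form: [[dx, dy, dz, ax, ay, az, gripper], ...]. A call has 1 to 20 rows; each row is the pose to reach, as a shift and turn from the pose commanded when the call began, along the tool's axes at that moment; what a row does not reach only later rows make up. A row lasts 1/12 s, in which the tool goes at most 41.7 mm and 7.16 degrees, less where a joint would pass 70% of its speed; a pose out of reach is approached as far as the arm can. A call with a gripper value outside its range is refused whole. The fingers move at their own pace and stop on an object; "squeeze" is the grip in N (left out, the last holds). Time passes only in rows, so rows that repeat a pose let the fingers close. It gives the time, the measured TCP pose, the force, the opening and the grip force at its end, in the units of the state.
- manip.observe(): the state, without advancing time (a new reading comes with each control period).
- manip.get_image(name): name is "side" or "top"; returns a dict with "img" (384x512x3 uint8, red, green, blue), "z_map" (384x512 float32, m along the optical axis (not along the pixel's ray), 0 where there is no reading), "fx", "fy", "cx", "cy" (pixels), "world_from_camera" (4x4, takes a point from camera to world coordinates). Camera axes: x right, y down, z forward; pixel columns grow to the right and rows downward; lengths in m; the calibration is good to about 2 mm. A picture is of the moment at which its call begins.
- manip.sign_off(): hands the job in; it is judged then, once.
The state is a dict: "clock": time; "joints": joint angles; "joint_velocities": joint speeds; "effort": joint torques, N m; "position": TCP position; "orientation": TCP orientation; "contact_force": force on the tool from outside, world axes, zero at the start; "ft_torque": the same for the moment, N m; "gripper_width": opening from 0.0 (shut) to 1.0 (fully open); "finger_force": force on a finger pad.
Only numpy, scipy, OpenCV 4.12 (cv2) and the standard library are available. Lean on these libraries where they do the work, as an engineer would, in place of code of your own. Each camera call takes 0.05 s, during which the arm holds its last target. There are 200 camera calls.

TASK

Build up the gear cluster from the gears lying on the bench, the largest at the bottom (blue, then brass, then red; one may be missing), one gear at a time: with the carriage of the sliding height gauge at its start end, on the right, lay the gear in its pocket, boss up, push the carriage to its far left end so that the gear passes under the yellow bar, then take the gear out there, turn it until its grooves line up with the splines of the upright stub, and slide it fully down, boss up, before you start on the next. Finish with the empty carriage back at its start end, and leave the other things on the bench alone.

Things in the scene. Friction and masses are not known exactly. Their poses are not given: they have to be found in the camera images.
- gear_blue_c (a point): largest, blue nylon splined gear, 68 mm wide, 20 mm high, 0.12 kg; may be absent; starts boss up. Toothed rim 8 mm thick at the bottom; on it an 8-sided boss, 44 mm across flats, 12 mm high: grip it there. Through bore 33 mm with 4 inward teeth that leave 4 grooves. Point: on the axis, 10 mm above the underside; z: up out of the boss; grooves along +-x, +-y; boss flats face every 45 degrees from x
- gear_brass_c (a point): middle, brass splined gear, 62 mm wide, 20 mm high, 0.12 kg; may be absent; starts boss up. Toothed rim 8 mm thick at the bottom; on it an 8-sided boss, 44 mm across flats, 12 mm high: grip it there. Through bore 33 mm with 4 inward teeth that leave 4 grooves. Point: on the axis, 10 mm above the underside; z: up out of the boss; grooves along +-x, +-y; boss flats face every 45 degrees from x
- gear_red_c (a point): smallest, red nylon splined gear, 56 mm wide, 20 mm high, 0.12 kg; may be absent; starts boss up. Toothed rim 8 mm thick at the bottom; on it an 8-sided boss, 44 mm across flats, 12 mm high: grip it there. Through bore 33 mm with 4 inward teeth that leave 4 grooves. Point: on the axis, 10 mm above the underside; z: up out of the boss; grooves along +-x, +-y; boss flats face every 45 degrees from x
- stub_foot (a point): centre of the seating face of the fixed upright splined stub: top of its round foot (90 mm wide, 12 mm high). Four straight splines along this frame's +-x, +-y, 30 mm from tip to tip, 9 mm wide. A gear slides down only with its grooves over the splines to within 6 degrees, side play 1.2 mm; any quarter turn fits. Gears stack, 20 mm each
- stub_tip (a point): tip of the splined stub, 64 mm above its seating face; the splines end 8 mm lower, only the round core, 20 mm across with a bevelled tip, goes up to this point. Axes as the foot's
- bar (a point): middle of the underside of the height gauge's fixed yellow bridge bar, 45 mm above the table; a gear flat in the pocket clears it by 5 mm. The bar runs along this frame's x, 16 mm wide, 14 mm thick, from a post at +x (63 mm high) to a free end 45 mm away at -x; the carriage runs along y, from -70 to +70 mm. Gauge bed: 12 mm high, y -120 to +120, x -115 to +75 mm
- pocket (a point): centre of the floor of the shallow round pocket in the aluminium carriage, 20 mm above the table; 76 mm wide inside a rim 4 mm high. Its axes are those of the bar
- handle (a point): grip point on the carriage's handle, a black upright round knob, 18 mm across, 20 to 65 mm above the table; the point is 45 mm above the table, 90 mm from the pocket's centre towards -x of the gauge; the knob passes the free end of the bar
- carriage (a joint): slide of the carriage, m: 0 at the start end (right, towards -y of the gauge, next to the stub), 0.14 at the far left end; the pocket is under the bar at 0.07. It needs about 2 N and stays where it is left
- fitting: small brass pipe fitting lying down, 52 x 24 x 21 mm; a bystander, origin under its centre
- ball_bearing: steel ball bearing, 52 mm across, 15 mm high; a bystander, origin under its centre
- knob_star: black star-shaped knob with brass insert, 48 mm across, 26 mm high; a bystander, origin under its centre
Mind the look-alikes: they are no part of the job. Of the things shaped like the part that bears gear_blue_c, the blue one is meant.

How it is judged:
On the way, in this order (a step that is already met when the one before it is completed fails the run):
1. the blue gear, if present, lies boss up in the carriage's pocket on the start side of the bar (horizontal distance between gear_blue_c and pocket below 0.012 m and z of gear_blue_c in the frame of pocket between 0.007 and 0.0125 m and angle between gear_blue_c's own z axis and vertical below 0.08 rad and y of gear_blue_c in the frame of bar below -0.035 m), for 0.2 s.
2. the blue gear, still in the pocket, has been pushed right through under the bar and lies clear of it on the far side (horizontal distance between gear_blue_c and pocket below 0.012 m and z of gear_blue_c in the frame of pocket between 0.007 and 0.0125 m and angle between gear_blue_c's own z axis and vertical below 0.08 rad and y of gear_blue_c in the frame of bar above 0.045 m), for 0.2 s.
3. the blue gear is fully down on the splined stub (horizontal distance between gear_blue_c and stub_foot below 0.004 m and z of gear_blue_c in the frame of stub_foot between 0.007 and 0.014 m and angle between gear_blue_c's own z axis and vertical below 0.08 rad), for 0.2 s.
4. the brass gear, if present, lies boss up in the carriage's pocket on the start side of the bar (horizontal distance between gear_brass_c and pocket below 0.012 m and z of gear_brass_c in the frame of pocket between 0.007 and 0.0125 m and angle between gear_brass_c's own z axis and vertical below 0.08 rad and y of gear_brass_c in the frame of bar below -0.035 m), for 0.2 s.
5. the brass gear, still in the pocket, has been pushed right through under the bar and lies clear of it on the far side (horizontal distance between gear_brass_c and pocket below 0.012 m and z of gear_brass_c in the frame of pocket between 0.007 and 0.0125 m and angle between gear_brass_c's own z axis and vertical below 0.08 rad and y of gear_brass_c in the frame of bar above 0.045 m), for 0.2 s.
6. the brass gear is fully down on the splined stub (horizontal distance between gear_brass_c and stub_foot below 0.004 m and z of gear_brass_c in the frame of stub_foot between 0.007 and 0.034 m and angle between gear_brass_c's own z axis and vertical below 0.08 rad), for 0.2 s.
7. the red gear, if present, lies boss up in the carriage's pocket on the start side of the bar (horizontal distance between gear_red_c and pocket below 0.012 m and z of gear_red_c in the frame of pocket between 0.007 and 0.0125 m and angle between gear_red_c's own z axis and vertical below 0.08 rad and y of gear_red_c in the frame of bar below -0.035 m), for 0.2 s.
8. the red gear, still in the pocket, has been pushed right through under the bar and lies clear of it on the far side (horizontal distance between gear_red_c and pocket below 0.012 m and z of gear_red_c in the frame of pocket between 0.007 and 0.0125 m and angle between gear_red_c's own z axis and vertical below 0.08 rad and y of gear_red_c in the frame of bar above 0.045 m), for 0.2 s.
9. the red gear is fully down on the splined stub (horizontal distance between gear_red_c and stub_foot below 0.004 m and z of gear_red_c in the frame of stub_foot between 0.007 and 0.054 m and angle between gear_red_c's own z axis and vertical below 0.08 rad), for 0.2 s.
At the end, for the whole second after the job is handed in: every gear present is on the stub, boss up, within 4 mm of its axis and pressed down in the order blue, brass, red from below (seated within 4 mm), at rest; the carriage is within 1.5 cm of its start end (all of step 3 and all of step 6 and all of step 9 and value of joint carriage below 0.015 m and linear speed of each of gear_blue, gear_brass, gear_red below 0.02 m/s); the robot touches nothing.
It fails at once if the small brass pipe fitting is knocked more than 6 cm away (distance of fitting from where it was at the start of the episode above 0.06 m).
It fails at once if the steel ball bearing is knocked more than 6 cm away (distance of ball_bearing from where it was at the start of the episode above 0.06 m).
It fails at once if the black star-shaped knob with brass insert is knocked more than 6 cm away (distance of knob_star from where it was at the start of the episode above 0.06 m).
Of gear_blue, gear_brass, gear_red only 2 to 3 are there at a start; the rules pass over those that are not, and their reading is None.
At some moment in a run one of gear_blue, gear_brass, gear_red may be knocked a few centimetres aside while the robot is not near it.
Once in a run the grip may slacken for a moment while it holds something.
It also fails if it takes over 210 s, if anything falls off the work surface, if the arm or the gripper's body presses on something with over 40 N, if the wrist force passes 120 N, or if a joint passes its speed limit or range.

## Working session

There is one attempt and no reset: what is moved stays moved. The work goes in short steps, Python scripts to look and compute and a tool call to move; the robot and the scene stay as the last step left them, time stands still between calls to the robot, and variables do not carry over. Pictures are saved under pics/ and viewed, at most 14 in all, crops included, and the job is handed in when it is done.

Besides the shell and the picture viewer there is one more tool, called as name(argument=value, ...), one argument or row to a line, values as JSON. play_rows: Moves the arm, as the interface text tells. Its arguments: {"type":"object","properties":{"moves":{"type":"array","items":{"type":"array","items":{"type":"number"}}},"squeeze":{"type":"number"}},"required":["moves"]}

```bash
mkdir -p pics; ls; cat > h.py <<'E'
import numpy as np, cv2
from bench import manip
def shot(name, fn=None, crop=None, s=1):
    d=manip.get_image(name)
    np.savez('/tmp/%s.npz'%name, **d)
    if fn:
        im=d['img'][:,:,::-1]
        if crop: x0,y0,x1,y1=crop; im=im[y0:y1,x0:x1]
        cv2.imwrite('pics/'+fn, cv2.resize(im,None,fx=s,fy=s,interpolation=cv2.INTER_CUBIC))
    return d
def load(name): return dict(np.load('/tmp/%s.npz'%name))
def pts(d):
    z=d['z_map']; v,u=np.mgrid[:z.shape[0],:z.shape[1]]
    P=np.stack([(u-d['cx'])/d['fx']*z,(v-d['cy'])/d['fy']*z,z],-1)
    T=d['world_from_camera']; W=P@T[:3,:3].T+T[:3,3]; W[z==0]=np.nan
    return W
def onplane(d,u,v,h):
    T=d['world_from_camera']; r=T[:3,:3]@np.array([(u-d['cx'])/d['fx'],(v-d['cy'])/d['fy'],1]); o=T[:3,3]
    return o+r*(h-o[2])/r[2]
E
python3 - <<'E'
from h import *
print(manip.observe())
for n in('top','side'):
    d=shot(n,n+'1.png',s=1.5); print(n,d['fx'],d['cx'],d['cy'],d['world_from_camera'].round(3).tolist())
E
```

```text
pics
{'clock': 0.0, 'joints': array([ 1.26648977,  0.61592489, -0.01259068,  1.42491677,  0.00812995,
        1.10340381, -0.04041657]), 'joint_velocities': array([ 3.10445883e-05, -2.01916569e-05, -8.25411601e-04,  2.01754103e-03,
       -1.18493618e-03, -5.17076002e-05, -6.94649472e-04]), 'effort': array([-1.52979815e-04, -4.69211805e+01,  2.59135561e-01, -1.71030915e+01,
        9.96529532e-03,  9.71101981e-03,  1.77875813e-05]), 'position': array([ 0.17803562, -0.62433828,  0.23012863]), 'orientation': array([-1.28238784e-03,  9.90364652e-01,  1.38478027e-01, -2.19640497e-04]), 'contact_force': array([-0.03548035, -0.11222183,  0.26126878]), 'ft_torque': array([-0.01996386,  0.02368498, -0.02359704]), 'finger_force': 0.0, 'gripper_width': 1.005083191777657}
top 393.5931095109355 255.07062027288887 190.50568934699953 [[-0.016, -0.975, 0.224, 0.331], [-1.0, 0.015, -0.007, -0.102], [0.003, -0.224, -0.975, 1.198], [0.0, 0.0, 0.0, 1.0]]
side 444.431556410361 254.7699459983414 194.50423175410907 [[-0.946, -0.196, 0.259, 0.35], [-0.325, 0.606, -0.726, 0.614], [-0.015, -0.771, -0.637, 0.678], [0.0, 0.0, 0.0, 1.0]]
```

View pics/top1.png

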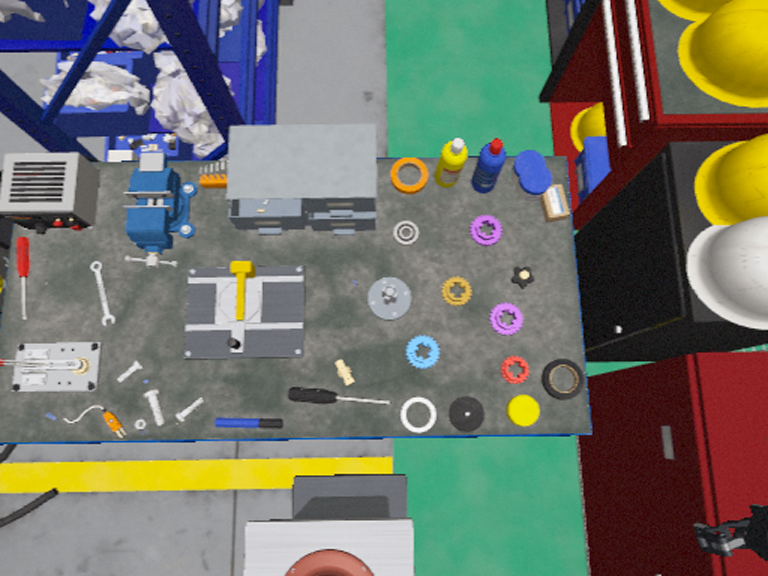

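View pics/side1.png

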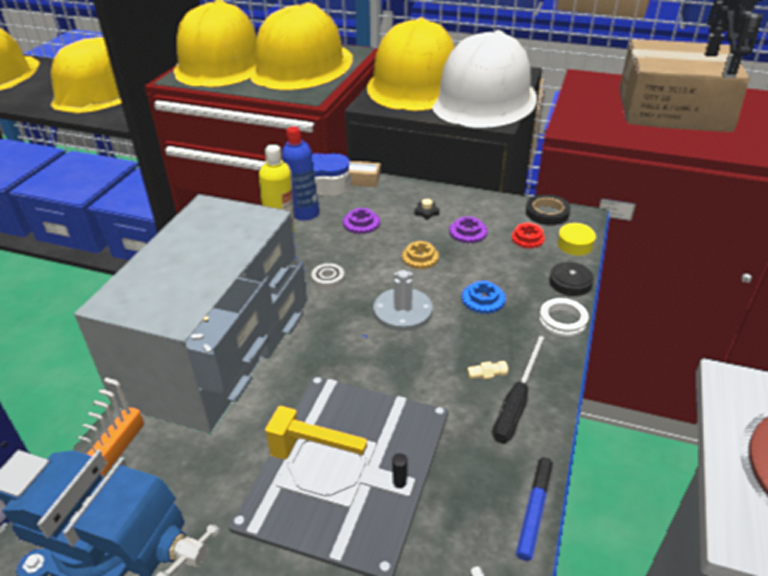

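The top view shows blue gear (423,351), brass (457,290), red (515,370) and stub (390,296). The two purple gears (486,229) and (506,318) are look-alikes. The carriage knob at (233,343) is about level with the bar, so the carriage isn't at its start end. Next I'll take an enlarged crop and measure.

```bash
python3 - <<'E'
from h import *
d=load('top'); im=d['img'][:,:,::-1]
a=cv2.resize(im[150:270,110:370],None,fx=3,fy=3,interpolation=cv2.INTER_CUBIC)
cv2.imwrite('pics/c1.png',a)
W=pts(d)
# fine: heights
for nm,(u,v) in dict(blue=(282,234),brass=(304.5,193.5),red=(343.5,246.5),stub=(260,197),hand=(156,228),bar=(160,195)).items():
    p=W[int(v)-20:int(v)+21,int(u)-20:int(u)+21]; 
    print(nm,onplane(d,u,v,0.02).round(4), np.nanmax(p[...,2]).round(3))
# colour masks: centroid from boss-top/rim points
hsv=cv2.cvtColor(d['img'],cv2.COLOR_RGB2HSV)
for nm,lo,hi,box in [('blue',(95,80,60),(125,255,255),(255,210,310,260)),('brass',(10,80,60),(30,255,255),(285,175,325,212)),('red',(0,120,60),(8,255,255),(325,230,362,262))]:
    m=cv2.inRange(hsv,np.array(lo),np.array(hi)); mm=np.zeros_like(m); x0,y0,x1,y1=box; mm[y0:y1,x0:x1]=m[y0:y1,x0:x1]
    q=W[mm>0]; q=q[np.isfinite(q).all(1)]
    for l,h in((0.003,0.012),(0.015,0.026)):
        r=q[(q[:,2]>l)&(q[:,2]<h)]
        if len(r): print(nm,l,len(r),r.mean(0).round(4),((r.max(0)+r.min(0))/2).round(4),(r.max(0)-r.min(0)).round(4), cv2.minEnclosingCircle(r[:,:2].astype(np.float32)*1000))
# knob, bar, stub
for nm,box,l,h in [('knob',(145,215,168,240),0.05,0.08),('bar',(140,170,175,220),0.054,0.062),('post',(140,170,175,220),0.0615,0.07),('stubtip',(240,180,280,215),0.06,0.085),('foot',(240,180,280,215),0.008,0.016),('bed',(115,170,210,245),0.008,0.015)]:
    x0,y0,x1,y1=box; q=W[y0:y1,x0:x1].reshape(-1,3); r=q[(q[:,2]>l)&(q[:,2]<h)]
    if len(r): print(nm,len(r),r.mean(0).round(4),r.min(0).round(4),r.max(0).round(4),cv2.minAreaRect(r[:,:2].astype(np.float32)*1000))
E
```

```text
blue [ 0.4663 -0.1889  0.02  ] 0.025
brass [ 0.5895 -0.2618  0.02  ] 0.026
red [ 0.4263 -0.3708  0.02  ] 0.032
stub [ 0.5806 -0.1252  0.02  ] 0.079
hand [0.4902 0.1889 0.02  ] 0.067
bar [0.5915 0.1807 0.02  ] 0.067
blue 0.003 176 [ 0.4657 -0.1889  0.0074] [ 0.468  -0.1884  0.0075] [0.067  0.0641 0.0086] ((468.13385009765625, -188.58868408203125), 34.249610900878906)
blue 0.015 102 [ 0.467  -0.1887  0.0197] [ 0.4678 -0.1891  0.0201] [0.0453 0.0424 0.0097] ((467.2129211425781, -189.66665649414062), 23.23980712890625)
brass 0.003 113 [ 0.5897 -0.2615  0.0073] [ 0.5917 -0.2633  0.0075] [0.0596 0.0594 0.0088] ((592.3866577148438, -262.8229064941406), 31.208887100219727)
brass 0.015 98 [ 0.5916 -0.2626  0.0195] [ 0.5916 -0.2634  0.0204] [0.0439 0.0435 0.0105] ((591.6724853515625, -262.173095703125), 23.5492000579834)
red 0.003 78 [ 0.4269 -0.368   0.0074] [ 0.4289 -0.3721  0.0077] [0.054  0.0532 0.008 ] ((428.3016052246094, -373.07733154296875), 28.11301040649414)
red 0.015 97 [ 0.4285 -0.3729  0.0196] [ 0.4292 -0.3727  0.0203] [0.0442 0.043  0.0103] ((429.0433349609375, -373.4212646484375
[... 423 characters left out ...]
512 0.0615] [0.6465 0.1909 0.0668] ((605.5338134765625, 169.78146362304688), (83.07461547851562, 38.95541763305664), 2.4419755935668945)
stubtip 64 [ 0.5774 -0.1236  0.0711] [ 0.5647 -0.1361  0.0618] [ 0.5919 -0.1097  0.0795] ((577.9877319335938, -122.99270629882812), (25.186140060424805, 24.950590133666992), 12.513609886169434)
foot 515 [ 0.5765 -0.1239  0.0117] [ 0.5349 -0.1684  0.0081] [ 0.621  -0.082   0.0159] ((577.8621826171875, -125.22366333007812), (86.37127685546875, 85.83116149902344), 89.1453628540039)
bed 3043 [0.5468 0.1672 0.0116] [0.4598 0.0509 0.008 ] [0.6504 0.2909 0.015 ] ((555.1346435546875, 170.85369873046875), (190.30345153808594, 240.12611389160156), 0.0929856076836586)
```

View pics/c1.png

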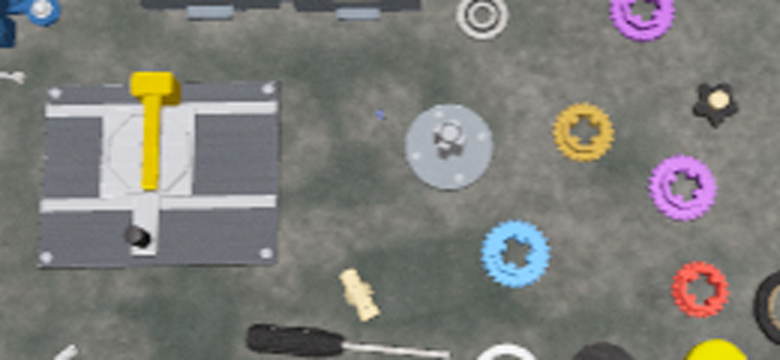

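The crop shows the blue gear (515,253), brass (583,132) and red (700,289). The purple gears at (683,187) and (642,12) don't match any described colour, so I'll leave them. The carriage sits at about 0.08. Next I'll rectify views of the stub and gears to read their groove angles.

```bash
cat >> h.py <<'E'
def ortho(d,c,h,half=0.04,N=260):
    # image: right=-y world, up=+x world
    T=np.linalg.inv(d['world_from_camera']); K=np.array([[d['fx'],0,d['cx']],[0,d['fy'],d['cy']],[0,0,1]])
    s=2*half/N
    # world = A @ [i,j,1]
    A=np.array([[0,-s,c[0]+half],[-s,0,c[1]+half],[0,0,h],[0,0,1]])
    H=K@T[:3]@A
    return cv2.warpPerspective(d['img'][:,:,::-1],H,(N,N),flags=cv2.INTER_CUBIC|cv2.WARP_INVERSE_MAP)
def montage(cams,items,fn):
    out=[]
    for n in cams:
        r=[]
        for c,h in items:
            t=ortho(load(n),c,h); cv2.line(t,(130,0),(130,259),(0,255,0),1); cv2.line(t,(0,130),(259,130),(0,255,0),1); r.append(t)
        out.append(np.hstack(r))
    cv2.imwrite('pics/'+fn,np.vstack(out))
E
python3 - <<'E'
from h import *
montage(['top','side'],[((.5778,-.1245),.068),((.4675,-.189),.02),((.5917,-.2628),.02)],'m1.png')
E
```

```text
(no output)
```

View pics/m1.png

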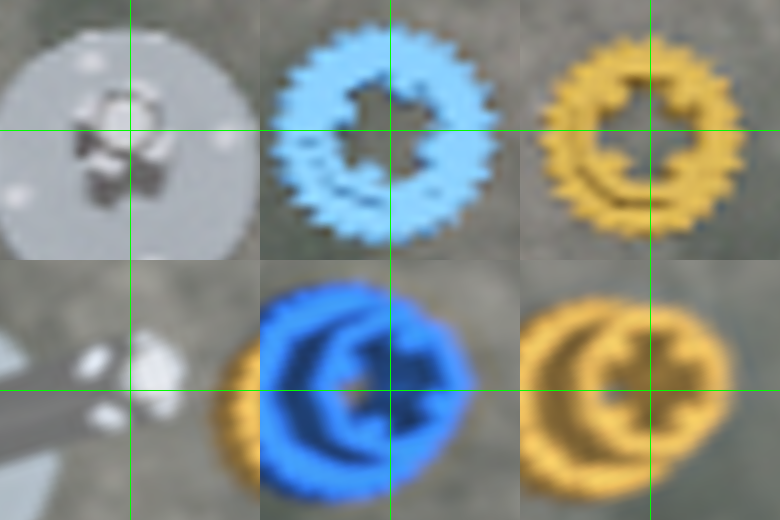

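```bash
cat >> h.py <<'E'
def cos4(d,c,h,r0,r1,sign=1,dump=False):
    # angle (deg mod 90, world yaw) of bright lobes; sign=-1 for dark lobes
    g=cv2.cvtColor(ortho(d,c,h),cv2.COLOR_BGR2GRAY).astype(float); s=.08/260
    th=np.arange(0,360,2.); f=0
    for r in np.arange(r0,r1,.0005):
        a=np.radians(th); x=130-r*np.sin(a)/s; y=130-r*np.cos(a)/s  # world dir (cos,sin)
        f=f+cv2.remap(g.astype(np.float32),x.astype(np.float32)[None],y.astype(np.float32)[None],1)[0]
    z=(sign*f*np.exp(4j*np.radians(th))).sum(); 
    return (np.degrees(np.angle(z))/4).round(1), (abs(z)/np.abs(f).sum()).round(3)
E
python3 - <<'E'
from h import *
for nm,c in dict(blue=(.4675,-.189),brass=(.5917,-.2628),red=(.4288,-.3732)).items():
    for n in('top','side'):
        d=load(n)
        print(nm,n,[cos4(d,(c[0]+ex,c[1]+ey),.02,.011,.0155,-1) for ex,ey in((0,0),(.002,0),(-.002,0),(0,.002),(0,-.002))])
d=load('top')
for ex,ey in((0,0),(.002,0),(-.002,0),(0,.002),(0,-.002)):
    print('stub',cos4(d,(.5778+ex,-.1245+ey),.068,.011,.015,1),'bolt',cos4(d,(.578+ex,-.1245+ey),.012,.032,.039,1),cos4(load('side'),(.578+ex,-.1245+ey),.012,.032,.039,1))
t=[ortho(d,(.578,-.1245),.012,.05),ortho(load('side'),(.578,-.1245),.012,.05),ortho(d,(.578,-.1245),.068,.02)]
for i in t: cv2.line(i,(130,0),(130,259),(0,255,0),1); cv2.line(i,(0,130),(259,130),(0,255,0),1)
cv2.imwrite('pics/m2.png',np.hstack(t))
E
```

```text
blue top [(np.float64(23.9), np.float64(0.123)), (np.float64(24.7), np.float64(0.107)), (np.float64(23.4), np.float64(0.084)), (np.float64(24.1), np.float64(0.116)), (np.float64(24.3), np.float64(0.088))]
blue side [(np.float64(27.1), np.float64(0.128)), (np.float64(26.3), np.float64(0.134)), (np.float64(28.2), np.float64(0.077)), (np.float64(27.5), np.float64(0.097)), (np.float64(26.9), np.float64(0.118))]
brass top [(np.float64(0.6), np.float64(0.117)), (np.float64(1.3), np.float64(0.106)), (np.float64(0.8), np.float64(0.075)), (np.float64(0.1), np.float64(0.114)), (np.float64(1.4), np.float64(0.078))]
brass side [(np.float64(0.8), np.float64(0.082)), (np.float64(-0.0), np.float64(0.114)), (np.float64(3.3), np.float64(0.033)), (np.float64(-0.0), np.float64(0.058)), (np.float64(1.4), np.float64(0.078))]
red top [(np.float64(-7.1), np.float64(0.082)), (np.float64(-10.1), np.float64(0.077)), (np.float64(-4.0), np.float64(0.055)), (np.float64(-9.3), np.float64(0.045)), (np.float64(-5.9), np.float64(0.081))]
red side [(np.float64(-9.9), np.float64(0.059)), (np.float64(-12.0), np.float64(0.083)), (np.float64(-0.7), np.float64(0.018)), (np.float64(-9.3), np.float64(0.038)), (np.float64(-10.7), np.float64(0.06))]
stub (np.float64(-29.0), np.float64(0.097)) bolt (np.float64(17.0), np.float64(0.018)) (np.float64(-16.3), np.float64(0.017))
stub (np.float64(-27.4), np.float64(0.079)) bolt (np.float64(17.0), np.float64(0.018)) (np.float64(-22.5), np.float64(0.011))
stub (np.float64(-33.9), np.float64(0.062)) bolt (np.float64(16.8), np.float64(0.015)) (np.float64(-13.9), np.float64(0.025))
stub (np.float64(-27.8), np.float64(0.112)) bolt (np.float64(16.9), np.float64(0.019)) (np.float64(-18.6), np.float64(0.016))
stub (np.float64(-29.9), np.float64(0.063)) bolt (np.float64(17.7), np.float64(0.014)) (np.float64(-15.7), np.float64(0.019))
```

View pics/m2.png

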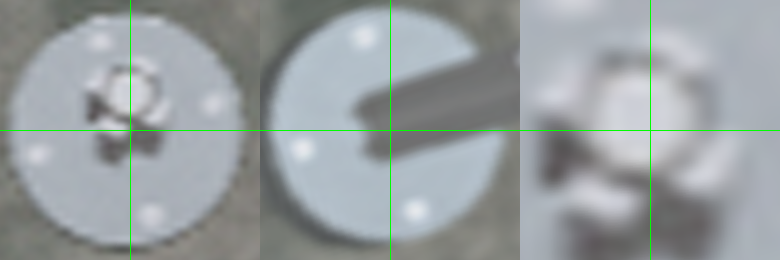

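```bash
cat >> h.py <<'E'
from scipy.spatial.transform import Rotation as R
def plan(*wps):
    s=manip.observe(); q=s['orientation']; R0=R.from_quat([q[1],q[2],q[3],q[0]]); p0=s['position']
    print('t',round(s['clock'],2),'pos',p0.round(4),'psi',round(np.degrees(np.arctan2(*R0.as_matrix()[[1,0],0])),1),'F',s['contact_force'].round(1),'g',round(s['gripper_width'],3),'ff',round(s['finger_force'],1),'j',s['joints'].round(2))
    prev=p0;rp=R0
    for x,y,z,psi,*g in wps:
        a=np.radians(psi); M=np.array([[np.cos(a),np.sin(a),0],[np.sin(a),-np.cos(a),0],[0,0,-1]]).T.T
        Rt=R.from_matrix(np.column_stack([[np.cos(a),np.sin(a),0],[np.sin(a),-np.cos(a),0],[0,0,-1]]))
        d=R0.inv().apply(np.array([x,y,z])-p0)/.025; rv=(R0.inv()*Rt).as_rotvec()
        n=max(np.linalg.norm(np.array([x,y,z])-prev)/.0417,np.degrees((rp.inv()*Rt).magnitude())/7.16)
        print([*map(float,d.round(2)),*map(float,rv.round(3))],g,'rows>=',round(n,1)); prev=np.array([x,y,z]);rp=Rt
E
python3 - <<'E'
from h import *
plan((.47,-.30,.25,-29,.5),(.485,.182,.15,-29,.5),(.485,.182,.05,-29,.5))
E
```

```text
t 0.1 pos [ 0.178  -0.6244  0.2302] psi 15.9 F [ 0.5 -0.4 -0.5] g 0.997 ff 0.0 j [ 1.27  0.62 -0.01  1.42  0.01  1.1  -0.04]
[14.79, -9.28, -0.77, -0.002, 0.001, 0.784] [0.5] rows>= 10.5
[20.66, -27.64, 3.27, -0.002, 0.001, 0.784] [0.5] rows>= 11.8
[20.66, -27.63, 7.27, -0.002, 0.001, 0.784] [0.5] rows>= 2.4
```

play_rows(
  moves=[
    [14.8,-9.3,-0.8,0,0,0.784,0.6],
    [14.8,-9.3,-0.8,0,0,0.784,0.6],
    [14.8,-9.3,-0.8,0,0,0.784,0.6],
    [14.8,-9.3,-0.8,0,0,0.784,0.6],
    [14.8,-9.3,-0.8,0,0,0.784,0.6],
    [14.8,-9.3,-0.8,0,0,0.784,0.6],
    [14.8,-9.3,-0.8,0,0,0.784,0.6],
    [14.8,-9.3,-0.8,0,0,0.784,0.6],
    [14.8,-9.3,-0.8,0,0,0.784,0.6],
    [14.8,-9.3,-0.8,0,0,0.784,0.6],
    [14.8,-9.3,-0.8,0,0,0.784,0.6],
    [20.6,-27.6,1.3,0,0,0.784,0.6],
    [20.6,-27.6,1.3,0,0,0.784,0.6],
    [20.6,-27.6,1.3,0,0,0.784,0.6],
    [20.6,-27.6,1.3,0,0,0.784,0.6],
    [20.6,-27.6,1.3,0,0,0.784,0.6],
    [20.6,-27.6,1.3,0,0,0.784,0.6],
    [20.6,-27.6,1.3,0,0,0.784,0.6],
    [20.6,-27.6,1.3,0,0,0.784,0.6],
    [20.6,-27.6,1.3,0,0,0.784,0.6],
  ],
  squeeze=30,
)

```text
clock: 1.77
position: [0.4806, 0.0745, 0.2103]
orientation: [0.0, 0.968, -0.25, -0.0]
contact_force: [0.1, -0.0, 0.2]
gripper_width: 0.602
finger_force: 0.0
```

```bash
python3 - <<'E'
from h import *
plan((.485,.182,.15,-29,.6),(.485,.182,.032,-29,.6),(.485,.182,.032,-29,.2),(.485,.101,.032,-29,.2),(.485,.101,.032,-29,.5),(.485,.101,.15,-29,.5))
E
```

```text
t 1.77 pos [0.4806 0.0745 0.2103] psi -29.0 F [ 0.1 -0.   0.2] g 0.602 ff 0.0 j [-0.26  0.39  0.08  1.91 -0.04  0.84 -2.23]
[-1.93, -3.85, 2.41, 0.0, 0.0, -0.0] [0.6] rows>= 3.0
[-1.93, -3.85, 7.13, 0.0, 0.0, -0.0] [0.6] rows>= 2.8
[-1.93, -3.85, 7.13, 0.0, 0.0, -0.0] [0.2] rows>= 0.0
[-0.36, -1.01, 7.13, 0.0, 0.0, -0.0] [0.2] rows>= 1.9
[-0.36, -1.01, 7.13, 0.0, 0.0, -0.0] [0.5] rows>= 0.0
[-0.36, -1.01, 2.41, 0.0, 0.0, -0.0] [0.5] rows>= 2.8
```

play_rows(
  moves=[
    [-1.9,-3.8,2,0,0,-1.571,0.6],
    [-1.9,-3.8,2,0,0,-1.571,0.6],
    [-1.9,-3.8,2,0,0,-1.571,0.6],
    [-1.9,-3.8,2,0,0,-1.571,0.6],
    [-1.9,-3.8,2,0,0,-1.571,0.6],
    [-1.9,-3.8,2,0,0,-1.571,0.6],
    [-1.9,-3.8,2,0,0,-1.571,0.6],
    [-1.9,-3.8,2,0,0,-1.571,0.6],
    [-1.9,-3.8,2,0,0,-1.571,0.6],
    [-1.9,-3.8,2,0,0,-1.571,0.6],
    [-1.9,-3.8,2,0,0,-1.571,0.6],
    [-1.9,-3.8,2,0,0,-1.571,0.6],
    [-1.9,-3.8,2,0,0,-1.571,0.6],
    [-1.9,-3.8,2,0,0,-1.571,0.6],
    [-1.9,-3.8,2,0,0,-1.571,0.6],
  ],
)

```text
clock: 3.02
position: [0.4855, 0.1785, 0.1603]
orientation: [-0.0, 0.862, 0.507, -0.0]
contact_force: [-0.5, -0.4, -0.1]
gripper_width: 0.6
finger_force: 0.0
```

```bash
python3 - <<'E'
from h import *
plan((.485,.182,.032,61,.6),(.485,.182,.032,61,.2),(.485,.101,.032,61,.2),(.485,.101,.032,61,.5),(.485,.101,.15,61,.5))
E
```

```text
t 3.02 pos [0.4855 0.1785 0.1603] psi 60.9 F [-0.5 -0.4 -0.1] g 0.6 ff 0.0 j [-0.14  0.52 -0.38  1.88  0.26  0.78 -1.17]
[0.12, -0.08, 5.13, -0.001, 0.0, -0.002] [0.6] rows>= 3.1
[0.12, -0.08, 5.13, -0.001, 0.0, -0.002] [0.2] rows>= 0.0
[-2.72, 1.49, 5.13, -0.001, 0.0, -0.002] [0.2] rows>= 1.9
[-2.72, 1.49, 5.13, -0.001, 0.0, -0.002] [0.5] rows>= 0.0
[-2.72, 1.49, 0.41, -0.001, 0.0, -0.002] [0.5] rows>= 2.8
```

play_rows(
  moves=[
    [0.1,-0.1,5.1,0,0,0,0.6],
    [0.1,-0.1,5.1,0,0,0,0.6],
    [0.1,-0.1,5.1,0,0,0,0.6],
    [0.1,-0.1,5.1,0,0,0,0.6],
    [0.1,-0.1,5.1,0,0,0,0.6],
    [0.1,-0.1,5.1,0,0,0,0.1],
    [0.1,-0.1,5.1,0,0,0,0.1],
    [0.1,-0.1,5.1,0,0,0,0.1],
    [0.1,-0.1,5.1,0,0,0,0.1],
    [0.1,-0.1,5.1,0,0,0,0.1],
    [0.1,-0.1,5.1,0,0,0,0.1],
  ],
  squeeze=30,
)

```text
clock: 3.93
position: [0.4862, 0.1829, 0.036]
orientation: [0.0, 0.862, 0.507, 0.003]
contact_force: [-1.4, -0.3, 8.7]
gripper_width: 0.198
finger_force: 29.4
```

```bash
python3 - <<'E'
from h import *
plan((.486,.14,.032,61,.1),(.486,.102,.032,61,.1),(.486,.102,.032,61,.6),(.486,.102,.15,61,.6))
E
```

```text
t 3.93 pos [0.4862 0.1829 0.036 ] psi 61.0 F [-1.4 -0.3  8.7] g 0.198 ff 29.4 j [-0.23  0.71 -0.27  1.98  0.38  0.49 -1.28]
[-1.5, 0.82, 0.16, 0.003, -0.004, -0.0] [0.1] rows>= 1.0
[-2.83, 1.56, 0.15, 0.003, -0.004, -0.0] [0.1] rows>= 0.9
[-2.83, 1.56, 0.15, 0.003, -0.004, -0.0] [0.6] rows>= 0.0
[-2.82, 1.58, -4.57, 0.003, -0.004, -0.0] [0.6] rows>= 2.8
```

play_rows(
  moves=[
    [0,0,-0.15,0,0,0,0.1],
    [-0.5,0.27,-0.2,0,0,0,0.1],
    [-1,0.55,-0.2,0,0,0,0.1],
    [-1.5,0.82,-0.2,0,0,0,0.1],
    [-2,1.1,-0.2,0,0,0,0.1],
    [-2.5,1.37,-0.2,0,0,0,0.1],
    [-2.83,1.56,-0.2,0,0,0,0.1],
    [-2.83,1.56,-0.2,0,0,0,0.1],
    [-2.83,1.56,-0.2,0,0,0,0.1],
  ],
)

```text
clock: 4.68
position: [0.4864, 0.1011, 0.0369]
orientation: [-0.0, 0.862, 0.506, 0.002]
contact_force: [6.0, 2.1, -24.5]
gripper_width: 0.198
finger_force: 32.2
```

```bash
python3 - <<'E'
from h import *
plan((.486,.102,.15,61,.6),(.4675,-.188,.15,25.5,.9),(.4675,-.188,.07,25.5,.9))
E
```

```text
t 4.68 pos [0.4864 0.1011 0.0369] psi 60.8 F [  6.    2.1 -24.5] g 0.198 ff 32.2 j [-0.06  0.69 -0.28  2.04  0.41  0.45 -1.16]
[0.04, -0.02, -4.52, 0.001, -0.004, -0.003] [0.6] rows>= 2.7
[-10.45, 4.98, -4.56, 0.0, -0.004, 0.617] [0.9] rows>= 7.0
[-10.46, 4.98, -1.36, 0.0, -0.004, 0.617] [0.9] rows>= 1.9
```

play_rows(
  moves=[
    [0,0,0,0,0,0,0.6],
    [0,0,0,0,0,0,0.6],
    [0,0,0,0,0,0,0.6],
    [0,0,-4.5,0,0,0,0.6],
    [0,0,-4.5,0,0,0,0.6],
    [0,0,-4.5,0,0,0,0.6],
    [-10.5,5,-4.5,0,0,0.617,0.9],
    [-10.5,5,-4.5,0,0,0.617,0.9],
    [-10.5,5,-4.5,0,0,0.617,0.9],
    [-10.5,5,-4.5,0,0,0.617,0.9],
    [-10.5,5,-4.5,0,0,0.617,0.9],
    [-10.5,5,-4.5,0,0,0.617,0.9],
    [-10.5,5,-4.5,0,0,0.617,0.9],
    [-10.5,5,-4.5,0,0,0.617,0.9],
    [-10.5,5,-4.5,0,0,0.617,0.9],
    [-10.5,5,-4.5,0,0,0.617,0.9],
    [-10.5,5,-4.5,0,0,0.617,0.9],
  ],
)

```text
clock: 6.1
position: [0.467, -0.1867, 0.1511]
orientation: [-0.0, 0.975, 0.224, 0.0]
contact_force: [0.5, 0.1, -0.8]
gripper_width: 0.902
finger_force: 0.0
```

```bash
cat >> h.py <<'E'
COL=dict(blue=((95,80,60),(125,255,255)),brass=((14,90,60),(26,255,255)),red=((0,120,60),(8,255,255)))
def gear(name,c,rad=.06,h=0.):
    """boss-top (z .015-.026 above h) and rim centre from both cameras' depth, near world c"""
    out=[]
    for n in('top','side'):
        d=load(n); W=pts(d); hsv=cv2.cvtColor(d['img'],cv2.COLOR_RGB2HSV); m=cv2.inRange(hsv,np.array(COL[name][0]),np.array(COL[name][1]))>0
        with np.errstate(invalid='ignore'): m&=(np.hypot(W[...,0]-c[0],W[...,1]-c[1])<rad)&(W[...,2]>h+.016)&(W[...,2]<h+.026)
        if m.sum()<15: out.append((n,int(m.sum())));continue
        q=W[m][:,:2].astype(np.float32)
        cc,r=cv2.minEnclosingCircle(q); mid=(q.max(0)+q.min(0))/2; ctr=(np.array(cc)+mid)/2
        out.append((n,int(m.sum()),ctr.round(4).tolist(),round(r,4),tuple(map(float,cos4(d,ctr,h+.02,.011,.0155,-1)))))
    print(name,*out,sep='\n  ')
E
python3 - <<'E'
from h import *
for n in('top','side'): shot(n)
for k,c in dict(blue=(.4675,-.189),brass=(.5917,-.2628),red=(.4288,-.3732)).items(): gear(k,c)
plan((.4675,-.188,.08,25.5,.9),(.4675,-.188,.008,25.5,.9),(.4675,-.188,.008,25.5,.4))
W=pts(load('top')); q=W.reshape(-1,3); m=(np.abs(q[:,0]-.485)<.03)&(np.abs(q[:,1]-.15)<.12)&(q[:,2]>.05)&(q[:,2]<.07); print(q[m].mean(0))
E
```

```text
blue
  ('top', 0)
  ('side', 165, [0.4684, -0.1866], 0.0246, (27.2, 0.09))
brass
  ('top', 22, [0.6068, -0.2655], 0.017, (35.6, 0.049))
  ('side', 133, [0.5943, -0.2601], 0.0257, (-1.1, 0.07))
red
  ('top', 95, [0.4293, -0.3729], 0.0233, (-8.3, 0.087))
  ('side', 123, [0.4301, -0.3714], 0.0263, (-11.6, 0.057))
t 6.2 pos [ 0.4671 -0.1867  0.1509] psi 25.9 F [-0.2 -0.8 -0. ] g 0.898 ff 0.0 j [ 0.51  0.5  -0.24  1.94  0.18  0.72 -0.96]
[-0.01, 0.06, 2.84, -0.0, -0.001, 0.007] [0.9] rows>= 1.7
[-0.01, 0.06, 5.72, -0.0, -0.001, 0.007] [0.9] rows>= 1.7
[-0.01, 0.06, 5.72, -0.0, -0.001, 0.007] [0.4] rows>= 0.0
[0.48509765 0.10008042 0.06277168]
```

play_rows(
  moves=[
    [0,0,2.8,0,0,0.007,0.9],
    [0,0,4,0,0,0.007,0.9],
    [0,0,4.5,0,0,0.007,0.9],
    [0,0,5,0,0,0.007,0.9],
    [0,0,5.5,0,0,0.007,0.9],
    [0,0,5.7,0,0,0.007,0.9],
    [0,0,5.7,0,0,0.007,0.4],
    [0,0,5.7,0,0,0.007,0.4],
    [0,0,5.7,0,0,0.007,0.4],
    [0,0,5.7,0,0,0.007,0.4],
    [0,0,5.7,0,0,0.007,0.4],
    [0,0,5.7,0,0,0.007,0.4],
  ],
  squeeze=40,
)

```text
clock: 7.2
position: [0.4676, -0.1888, 0.0093]
orientation: [0.0, 0.976, 0.219, 0.001]
contact_force: [-0.1, 0.7, 6.7]
gripper_width: 0.501
finger_force: 41.5
```

play_rows(
  moves=[
    [0,0,0,0,0,0,0.8],
    [0,0,-0.2,0,0,0,0.8],
    [0,0,-0.2,0,0,0,0.8],
    [0,0,-0.1,0,0,-1.571,0.8],
    [0,0,-0.1,0,0,-1.571,0.8],
    [0,0,-0.1,0,0,-1.571,0.8],
    [0,0,-0.1,0,0,-1.571,0.8],
    [0,0,-0.1,0,0,-1.571,0.8],
    [0,0,-0.1,0,0,-1.571,0.8],
    [0,0,-0.1,0,0,-1.571,0.8],
    [0,0,-0.1,0,0,-1.571,0.8],
    [0,0,-0.1,0,0,-1.571,0.8],
    [0,0,-0.1,0,0,-1.571,0.8],
    [0,0,-0.1,0,0,-1.571,0.8],
    [0,0,-0.1,0,0,-1.571,0.8],
    [0,0,-0.1,0,0,-1.571,0.8],
    [0,0,-0.1,0,0,-1.571,0.8],
    [0,0,-0.1,0,0,-1.571,0.8],
  ],
)

```text
clock: 8.7
position: [0.4665, -0.1891, 0.0104]
orientation: [-0.0, 0.536, 0.844, 0.0]
contact_force: [1.0, -0.2, 0.3]
gripper_width: 0.804
finger_force: 0.0
```

play_rows(
  moves=[
    [0,0,0,0,0,0,0.4],
    [0,0,0,0,0,0,0.4],
    [0,0,0,0,0,0,0.4],
    [0,0,0,0,0,0,0.4],
    [0,0,0,0,0,0,0.4],
    [0,0,0,0,0,0,0.4],
    [0,0,-1,0,0,0,0.4],
    [0,0,-2,0,0,0,0.4],
    [0,0,-3,0,0,0,0.4],
    [0,0,-4,0,0,0,0.4],
    [0,0,-4,0,0,0,0.4],
  ],
  squeeze=60,
)

```text
clock: 9.62
position: [0.4692, -0.189, 0.1142]
orientation: [0.004, 0.535, 0.845, 0.001]
contact_force: [0.8, -0.1, -1.4]
gripper_width: 0.491
finger_force: 61.9
```

```bash
python3 - <<'E'
from h import *
plan((.576,.101,.11,61,.4),(.576,.101,.036,61,.4),(.576,.101,.036,61,.4))
E
```

```text
t 9.62 pos [ 0.4692 -0.189   0.1142] psi 115.3 F [ 0.8 -0.1 -1.4] g 0.491 ff 61.9 j [ 0.81  0.65 -0.72  1.96  0.62  0.75  0.16]
[8.67, 8.81, 0.17, 0.008, 0.002, 0.947] [0.4] rows>= 7.6
[8.69, 8.8, 3.13, 0.008, 0.002, 0.947] [0.4] rows>= 1.8
[8.69, 8.8, 3.13, 0.008, 0.002, 0.947] [0.4] rows>= 0.0
```

play_rows(
  moves=[
    [8.7,8.8,0.1,0,0,0.947,0.4],
    [8.7,8.8,0.1,0,0,0.947,0.4],
    [8.7,8.8,0.1,0,0,0.947,0.4],
    [8.7,8.8,0.1,0,0,0.947,0.4],
    [8.7,8.8,0.1,0,0,0.947,0.4],
    [8.7,8.8,0.1,0,0,0.947,0.4],
    [8.7,8.8,0.1,0,0,0.947,0.4],
    [8.7,8.8,0.1,0,0,0.947,0.4],
    [8.7,8.8,0.1,0,0,0.947,0.4],
    [8.7,8.8,0.1,0,0,0.947,0.4],
    [8.7,8.8,0.1,0,0,0.947,0.4],
    [8.7,8.8,0.1,0,0,0.947,0.4],
  ],
)

```text
clock: 10.62
position: [0.572, 0.0991, 0.1071]
orientation: [0.0, 0.862, 0.507, -0.002]
contact_force: [0.2, -1.2, -0.8]
gripper_width: 0.489
finger_force: 61.9
```

```bash
python3 - <<'E'
from h import *
shot('side','s2.png',(60,150,340,390),2.8)
plan((.576,.101,.034,61,.4),(.576,.101,.031,61,.4))
E
```

```text
t 10.67 pos [0.5722 0.0992 0.1074] psi 60.8 F [ 0.6  0.  -0.6] g 0.491 ff 61.9 j [ 0.04  0.69 -0.4   1.76  0.37  0.78 -1.05]
[0.14, 0.1, 2.93, -0.001, 0.002, -0.003] [0.4] rows>= 1.8
[0.14, 0.1, 3.05, -0.001, 0.002, -0.003] [0.4] rows>= 0.1
```

View pics/s2.png

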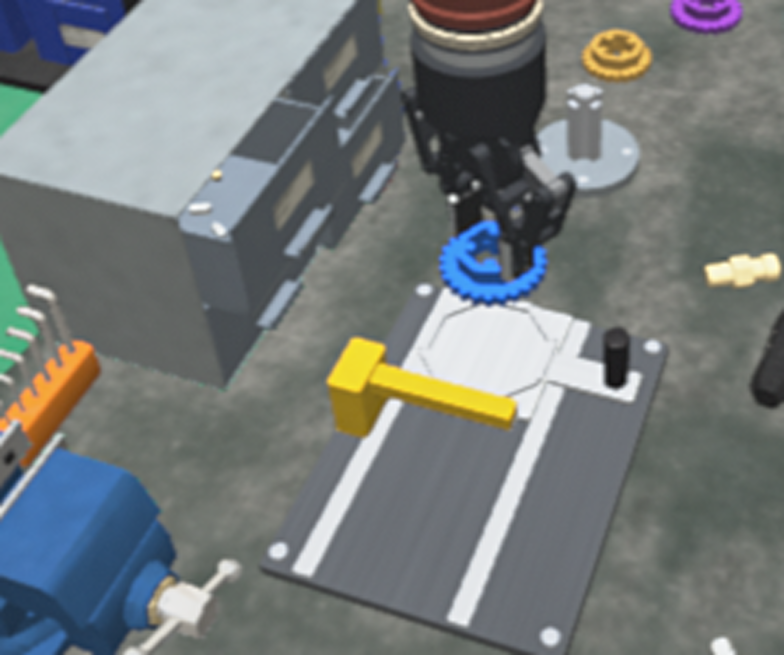

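The blue gear is held level above the pocket, and the carriage is at its start end with the knob at (615,355). I'll lay it in.

play_rows(
  moves=[
    [0.14,0.1,1,0,0,0,0.4],
    [0.14,0.1,2,0,0,0,0.4],
    [0.14,0.1,2.7,0,0,0,0.4],
    [0.14,0.1,2.95,0,0,0,0.4],
    [0.14,0.1,3.05,0,0,0,0.4],
    [0.14,0.1,3.05,0,0,0,0.4],
    [0.14,0.1,3.05,0,0,0,0.4],
  ],
)

```text
clock: 11.25
position: [0.5755, 0.1019, 0.033]
orientation: [0.0, 0.862, 0.507, -0.002]
contact_force: [-2.4, -0.8, 6.5]
gripper_width: 0.489
finger_force: 62.6
```

```bash
python3 - <<'E'
from h import *
plan((.576,.101,.031,61,.7),(.576,.101,.12,61,.6),(.486,.101,.12,61,.6),(.486,.101,.037,61,.6))
E
```

```text
t 11.25 pos [0.5755 0.1019 0.033 ] psi 60.9 F [-2.4 -0.8  6.5] g 0.489 ff 62.6 j [ 0.    0.79 -0.35  1.79  0.42  0.64 -1.11]
[-0.02, 0.03, 0.08, -0.001, 0.003, -0.002] [0.7] rows>= 0.1
[-0.03, 0.03, -3.48, -0.001, 0.003, -0.002] [0.6] rows>= 2.1
[-1.79, -3.11, -3.47, -0.001, 0.003, -0.002] [0.6] rows>= 2.2
[-1.78, -3.11, -0.15, -0.001, 0.003, -0.002] [0.6] rows>= 2.0
```

play_rows(
  moves=[
    [0,0,0,0,0,0,0.7],
    [0,0,0,0,0,0,0.7],
    [0,0,0,0,0,0,0.7],
    [0,0,-3.5,0,0,0,0.7],
    [0,0,-3.5,0,0,0,0.7],
    [0,0,-3.5,0,0,0,0.7],
    [-1.8,-3.1,-3.5,0,0,0,0.6],
    [-1.8,-3.1,-3.5,0,0,0,0.6],
    [-1.8,-3.1,-3.5,0,0,0,0.6],
    [-1.8,-3.1,-3.5,0,0,0,0.6],
    [-1.8,-3.1,-0.2,0,0,0,0.6],
    [-1.8,-3.1,-0.2,0,0,0,0.6],
    [-1.8,-3.1,-0.2,0,0,0,0.6],
    [-1.8,-3.1,-0.2,0,0,0,0.6],
  ],
  squeeze=30,
)

```text
clock: 12.42
position: [0.4865, 0.1016, 0.0353]
orientation: [-0.001, 0.862, 0.508, -0.002]
contact_force: [0.4, -0.1, 0.0]
gripper_width: 0.6
finger_force: 0.0
```

```bash
python3 - <<'E'
from h import *
for n in('top','side'): shot(n)
gear('blue',(.576,.101),h=.02)
plan((.486,.101,.038,61,.6),(.486,.17,.038,61,.1),(.486,.241,.038,61,.6))
E
```

```text
blue
  ('top', 51, [0.5768, 0.0993], 0.0223, (9.2, 0.023))
  ('side', 287, [0.5767, 0.1028], 0.0244, (36.9, 0.064))
t 12.52 pos [0.4889 0.1025 0.0385] psi 61.0 F [ 0.1 -0.1  0.8] g 0.602 ff 0.0 j [-0.04  0.7  -0.32  2.03  0.46  0.47 -1.21]
[-0.11, -0.07, 0.02, 0.003, -0.003, 0.0] [0.6] rows>= 0.1
[2.3, -1.41, 0.02, 0.003, -0.003, 0.0] [0.1] rows>= 1.7
[4.79, -2.79, 0.03, 0.003, -0.003, 0.0] [0.6] rows>= 1.7
```

play_rows(
  moves=[
    [-0.1,-0.1,0,0,0,0,0.1],
    [-0.1,-0.1,0,0,0,0,0.1],
    [-0.1,-0.1,0,0,0,0,0.1],
    [-0.1,-0.1,0,0,0,0,0.1],
    [-0.1,-0.1,0,0,0,0,0.1],
    [0.2,-0.25,0,0,0,0,0.1],
    [0.6,-0.47,0,0,0,0,0.1],
    [1.1,-0.74,0,0,0,0,0.1],
    [1.6,-1.02,0,0,0,0,0.1],
    [2.1,-1.3,0,0,0,0,0.1],
    [2.6,-1.57,0,0,0,0,0.1],
    [3.1,-1.85,0,0,0,0,0.1],
    [3.6,-2.13,0,0,0,0,0.1],
    [4.1,-2.4,0,0,0,0,0.1],
    [4.5,-2.63,0,0,0,0,0.1],
    [4.8,-2.79,0,0,0,0,0.1],
    [4.8,-2.79,0,0,0,0,0.1],
    [4.8,-2.79,0,0,0,0,0.1],
  ],
  squeeze=30,
)

```text
clock: 14.02
position: [0.4851, 0.24, 0.039]
orientation: [0.001, 0.862, 0.508, 0.001]
contact_force: [-1.5, -2.8, 9.1]
gripper_width: 0.199
finger_force: 29.7
```

```bash
python3 - <<'E'
from h import *
plan((.486,.241,.12,61,.6),(.576,.241,.12,61,.7),(.576,.241,.05,61,.7),(.576,.241,.032,61,.7))
E
```

```text
t 14.02 pos [0.4851 0.24   0.039 ] psi 61.0 F [-1.5 -2.8  9.1] g 0.199 ff 29.7 j [-0.3   0.73 -0.31  1.92  0.4   0.55 -1.39]
[0.05, 0.02, -3.24, 0.003, -0.0, -0.0] [0.6] rows>= 1.9
[1.8, 3.17, -3.23, 0.003, -0.0, -0.0] [0.7] rows>= 2.2
[1.8, 3.16, -0.43, 0.003, -0.0, -0.0] [0.7] rows>= 1.7
[1.8, 3.16, 0.29, 0.003, -0.0, -0.0] [0.7] rows>= 0.4
```

play_rows(
  moves=[
    [0,0,0,0,0,0,0.6],
    [0,0,0,0,0,0,0.6],
    [0,0,0,0,0,0,0.6],
    [0,0,-3.3,0,0,0,0.7],
    [0,0,-3.3,0,0,0,0.7],
    [0,0,-3.3,0,0,0,0.7],
    [1.8,3.15,-3.3,0,0,0,0.7],
    [1.8,3.15,-3.3,0,0,0,0.7],
    [1.8,3.15,-3.3,0,0,0,0.7],
    [1.8,3.15,-3.3,0,0,0,0.7],
    [1.8,3.15,-3.3,0,0,0,0.7],
  ],
)

```text
clock: 14.93
position: [0.5741, 0.2416, 0.1186]
orientation: [-0.0, 0.862, 0.507, -0.001]
contact_force: [-1.0, 0.0, -0.1]
gripper_width: 0.705
finger_force: 0.0
```

```bash
python3 - <<'E'
from h import *
for n in('top','side'): shot(n)
gear('blue',(.576,.241),h=.02)
for k,c in dict(brass=(.5917,-.2628),red=(.4288,-.3732)).items(): gear(k,c)
plan((.576,.241,.055,61,.7),(.576,.241,.032,61,.7))
E
```

```text
blue
  ('top', 61, [0.5735, 0.2397], 0.0234, (9.2, 0.058))
  ('side', 347, [0.5752, 0.2423], 0.0242, (-40.6, 0.071))
brass
  ('top', 93, [0.5919, -0.2633], 0.023, (0.7, 0.111))
  ('side', 136, [0.5935, -0.2613], 0.0252, (-0.3, 0.093))
red
  ('top', 99, [0.4292, -0.3728], 0.0232, (-8.0, 0.085))
  ('side', 123, [0.4301, -0.3716], 0.0248, (-11.7, 0.06))
t 15.03 pos [0.5729 0.2424 0.119 ] psi 61.1 F [-0.  -0.7  0.2] g 0.7 ff 0.0 j [-0.21  0.72 -0.39  1.62  0.33  0.87 -1.23]
[0.01, 0.14, 2.56, -0.002, 0.001, 0.002] [0.7] rows>= 1.5
[0.02, 0.14, 3.48, -0.002, 0.001, 0.002] [0.7] rows>= 0.6
```

play_rows(
  moves=[
    [0,0.1,2,0,0,0,0.7],
    [0,0.1,2.6,0,0,0,0.7],
    [0,0.1,3,0,0,0,0.7],
    [0,0.1,3.45,0,0,0,0.7],
    [0,0.1,3.45,0,0,0,0.7],
    [0,0.1,3.45,0,0,0,0.4],
    [0,0.1,3.45,0,0,0,0.4],
    [0,0.1,3.45,0,0,0,0.4],
    [0,0.1,3.45,0,0,0,0.4],
    [0,0.1,3.45,0,0,0,0.4],
    [0,0.1,3.45,0,0,0,0.7],
    [0,0.1,3.4,0,0,0,0.7],
    [0,0.1,3.4,0,0,0,0.7],
  ],
  squeeze=40,
)

```text
clock: 16.12
position: [0.5772, 0.2402, 0.0344]
orientation: [0.0, 0.862, 0.507, 0.0]
contact_force: [0.6, -0.7, -0.6]
gripper_width: 0.703
finger_force: 0.0
```

play_rows(
  moves=[
    [0,0,0,0,0,-1.571,0.7],
    [0,0,0,0,0,-1.571,0.7],
    [0,0,0,0,0,-1.571,0.7],
    [0,0,0,0,0,-1.571,0.7],
    [0,0,0,0,0,-1.571,0.7],
    [0,0,0,0,0,-1.571,0.7],
    [0,0,0,0,0,-1.571,0.7],
    [0,0,0,0,0,-1.571,0.7],
    [0,0,0,0,0,-1.571,0.7],
    [0,0,0,0,0,-1.571,0.7],
    [0,0,0,0,0,-1.571,0.7],
    [0,0,0,0,0,-1.571,0.7],
    [0,0,0,0,0,-1.571,0.7],
    [0,0,0,0,0,-1.571,0.7],
    [0,0,0,0,0,-1.571,0.7],
    [0,0,0,0,0,-1.571,0.4],
    [0,0,0,0,0,-1.571,0.4],
    [0,0,0,0,0,-1.571,0.4],
    [0,0,0,0,0,-1.571,0.4],
    [0,0,0,0,0,-1.571,0.4],
  ],
  squeeze=60,
)

```text
clock: 17.78
position: [0.5773, 0.2412, 0.035]
orientation: [0.0, 0.25, 0.968, 0.001]
contact_force: [0.3, -0.7, 4.1]
gripper_width: 0.482
finger_force: 60.5
```

```bash
python3 - <<'E'
from h import *
plan((.5745,.241,.125,151,.4),(.5796,-.1237,.125,151,.4))
E
```

```text
t 17.78 pos [0.5773 0.2412 0.035 ] psi 151.0 F [ 0.3 -0.7  4.1] g 0.482 ff 60.5 j [-0.02  0.93 -0.74  1.66  0.78  0.87 -0.02]
[0.09, -0.06, -3.6, 0.001, 0.001, 0.0] [0.4] rows>= 2.2
[-7.15, -12.72, -3.61, 0.001, 0.001, 0.0] [0.4] rows>= 8.7
```

play_rows(
  moves=[
    [0,0,-1.5,0,0,0,0.4],
    [0,0,-3,0,0,0,0.4],
    [0,0,-3.6,0,0,0,0.4],
    [-1.1,-1.9,-3.6,0,0,0,0.4],
    [-2,-3.5,-3.6,0,0,0,0.4],
    [-2.9,-5.1,-3.6,0,0,0,0.4],
    [-3.8,-6.7,-3.6,0,0,0,0.4],
    [-4.7,-8.3,-3.6,0,0,0,0.4],
    [-5.6,-9.9,-3.6,0,0,0,0.4],
    [-6.5,-11.5,-3.6,0,0,0,0.4],
    [-7.15,-12.7,-3.6,0,0,0,0.4],
    [-7.15,-12.7,-3.6,0,0,0,0.4],
    [-7.15,-12.7,-3.6,0,0,0,0.4],
    [-7.15,-12.7,-3.6,0,0,0,0.4],
    [-7.15,-12.7,-3.6,0,0,0,0.4],
  ],
)

```text
clock: 19.03
position: [0.579, -0.1231, 0.1238]
orientation: [-0.001, 0.25, 0.968, 0.0]
contact_force: [-0.8, 1.3, -1.5]
gripper_width: 0.483
finger_force: 62.5
```

```bash
python3 - <<'E'
from h import *
plan((.5796,-.1237,.1,151,.4))
d=shot('side','s3.png',(210,140,360,250),5)
shot('top')
gear('blue',(.5796,-.1237),h=.112)
E
```

```text
t 19.03 pos [ 0.579  -0.1231  0.1238] psi 151.0 F [-0.8  1.3 -1.5] g 0.483 ff 62.5 j [ 0.67  0.8  -0.87  1.7   0.71  0.99  0.6 ]
[-0.03, -0.01, 0.95, 0.001, -0.002, 0.001] [0.4] rows>= 0.6
blue
  ('top', 25, [0.5652, -0.119], 0.0159, (28.9, 0.132))
  ('side', 103, [0.5807, -0.1194], 0.0287, (-21.5, 0.022))
```

View pics/s3.png

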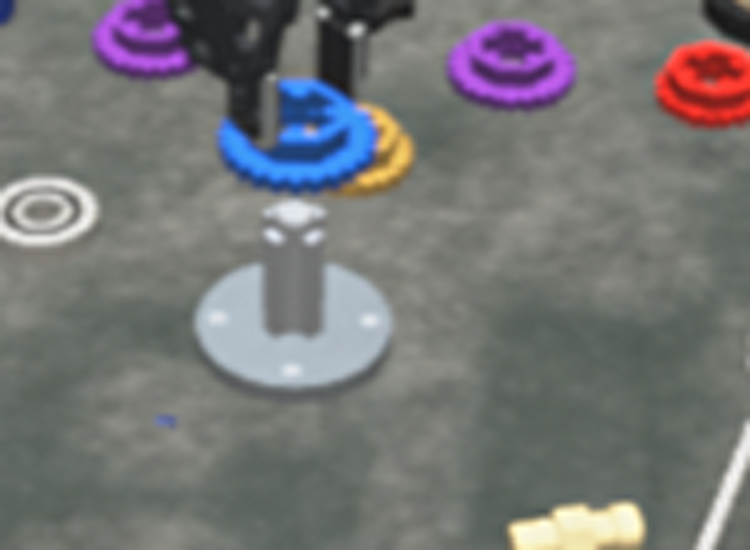

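The side view shows the gear centre (297,~140) almost directly over the stub axis (295,212), with grooves and splines alike in direction. I'll lower it in steps and watch the force.

play_rows(
  moves=[
    [-0.03,0,0.8,0,0,0,0.4],
    [-0.03,0,1.2,0,0,0,0.4],
    [-0.03,0,1.4,0,0,0,0.4],
    [-0.03,0,1.6,0,0,0,0.4],
    [-0.03,0,1.65,0,0,0,0.4],
    [-0.03,0,1.65,0,0,0,0.4],
  ],
)

```text
clock: 19.63
position: [0.5803, -0.1237, 0.0829]
orientation: [-0.0, 0.25, 0.968, 0.0]
contact_force: [-0.1, -0.4, -0.5]
gripper_width: 0.478
finger_force: 62.5
```

play_rows(
  moves=[
    [0,0,0.1,0,0,0,0.4],
    [0,0,0.2,0,0,0,0.4],
    [0,0,0.3,0,0,0,0.4],
    [0,0,0.4,0,0,0,0.4],
    [0,0,0.5,0,0,0,0.4],
    [0,0,0.5,0,0,0,0.4],
  ],
)

```text
clock: 20.13
position: [0.5801, -0.1239, 0.07]
orientation: [-0.0, 0.25, 0.968, 0.0]
contact_force: [-0.7, 1.1, -1.3]
gripper_width: 0.483
finger_force: 62.4
```

play_rows(
  moves=[
    [0,0,0.3,0,0,0,0.4],
    [0,0,0.6,0,0,0,0.4],
    [0,0,0.9,0,0,0,0.4],
    [0,0,1.2,0,0,0,0.4],
    [0,0,1.5,0,0,0,0.4],
    [0,0,1.7,0,0,0,0.4],
    [0,0,1.8,0,0,0,0.4],
    [0,0,1.85,0,0,0,0.4],
    [0,0,1.85,0,0,0,0.4],
  ],
)

```text
clock: 20.88
position: [0.5801, -0.1239, 0.0269]
orientation: [0.0, 0.25, 0.968, -0.001]
contact_force: [-5.6, 0.4, 15.2]
gripper_width: 0.478
finger_force: 64.7
```

play_rows(
  moves=[
    [0,0,0,0,0,0,0.7],
    [0,0,0,0,0,0,0.7],
    [0,0,0,0,0,0,0.7],
    [0,0,-2,0,0,0,0.7],
    [0,0,-4.5,0,0,0,0.7],
    [0,0,-4.5,0,0,0,0.7],
    [0,0,-4.5,0,0,0,0.7],
    [0,0,-4.5,0,0,0,0.7],
    [0,0,-4.5,0,0,0,0.7],
  ],
)

```text
clock: 21.63
position: [0.5795, -0.1249, 0.1357]
orientation: [-0.001, 0.25, 0.968, -0.001]
contact_force: [0.5, -0.1, -0.8]
gripper_width: 0.707
finger_force: 0.0
```

```bash
python3 - <<'E'
from h import *
for n in('top','side'): shot(n)
gear('blue',(.58,-.124),h=.012)
plan((.486,.24,.14,61,.6),(.486,.24,.038,61,.6))
E
```

```text
blue
  ('top', 57, [0.5773, -0.1249], 0.0223, (-33.4, 0.095))
  ('side', 116, [0.5806, -0.1224], 0.0242, (-27.4, 0.011))
t 21.73 pos [ 0.5791 -0.1247  0.1349] psi 151.0 F [ 0.8  0.6 -0.4] g 0.699 ff 0.0 j [ 0.68  0.79 -0.88  1.69  0.7   1.01  0.62]
[10.33, 10.95, -0.19, -0.004, -0.001, 1.571] [0.6] rows>= 12.6
[10.31, 10.96, 3.89, -0.004, -0.001, 1.571] [0.6] rows>= 2.4
```

play_rows(
  moves=[
    [10.3,11,-0.4,0,0,1.571,0.6],
    [10.3,11,-0.4,0,0,1.571,0.6],
    [10.3,11,-0.4,0,0,1.571,0.6],
    [10.3,11,-0.4,0,0,1.571,0.6],
    [10.3,11,-0.4,0,0,1.571,0.6],
    [10.3,11,-0.4,0,0,1.571,0.6],
    [10.3,11,-0.4,0,0,1.571,0.6],
    [10.3,11,-0.4,0,0,1.571,0.6],
    [10.3,11,-0.4,0,0,1.571,0.6],
    [10.3,11,-0.4,0,0,1.571,0.6],
    [10.3,11,-0.4,0,0,1.571,0.6],
    [10.3,11,-0.4,0,0,1.571,0.6],
    [10.3,11,-0.4,0,0,1.571,0.6],
    [10.3,11,-0.4,0,0,1.571,0.6],
    [10.3,11,-0.4,0,0,1.571,0.6],
    [10.3,11,-0.4,0,0,1.571,0.6],
    [10.3,11,-0.4,0,0,1.571,0.6],
  ],
  squeeze=30,
)

```text
clock: 23.15
position: [0.4881, 0.2409, 0.1463]
orientation: [-0.0, 0.861, 0.508, -0.0]
contact_force: [-0.5, -0.4, 0.2]
gripper_width: 0.6
finger_force: 0.0
```

```bash
python3 - <<'E'
from h import *
plan((.486,.24,.04,61,.6),(.486,.24,.04,61,.1),(.486,.101,.04,61,.1),(.486,.101,.14,61,.6))
E
```

```text
t 23.15 pos [0.4881 0.2409 0.1463] psi 61.1 F [-0.5 -0.4  0.2] g 0.6 ff 0.0 j [-0.21  0.59 -0.44  1.82  0.33  0.8  -1.33]
[-0.07, -0.05, 4.25, -0.001, 0.001, 0.001] [0.6] rows>= 2.6
[-0.07, -0.05, 4.25, -0.001, 0.001, 0.001] [0.1] rows>= 0.0
[-4.93, 2.64, 4.26, -0.001, 0.001, 0.001] [0.1] rows>= 3.3
[-4.94, 2.63, 0.26, -0.001, 0.001, 0.001] [0.6] rows>= 2.4
```

play_rows(
  moves=[
    [-0.05,-0.05,2.5,0,0,0,0.6],
    [-0.05,-0.05,4.25,0,0,0,0.6],
    [-0.05,-0.05,4.25,0,0,0,0.6],
    [-0.05,-0.05,4.25,0,0,0,0.6],
    [-0.05,-0.05,4.25,0,0,0,0.1],
    [-0.05,-0.05,4.25,0,0,0,0.1],
    [-0.05,-0.05,4.25,0,0,0,0.1],
    [-0.05,-0.05,4.25,0,0,0,0.1],
    [-0.05,-0.05,4.25,0,0,0,0.1],
    [-0.5,0.2,4.25,0,0,0,0.1],
    [-1,0.47,4.25,0,0,0,0.1],
    [-1.6,0.81,4.25,0,0,0,0.1],
    [-2.2,1.14,4.25,0,0,0,0.1],
    [-2.8,1.47,4.25,0,0,0,0.1],
    [-3.4,1.8,4.25,0,0,0,0.1],
    [-4,2.13,4.25,0,0,0,0.1],
    [-4.5,2.4,4.25,0,0,0,0.1],
    [-4.93,2.64,4.25,0,0,0,0.1],
    [-4.93,2.64,4.25,0,0,0,0.1],
    [-4.93,2.64,4.25,0,0,0,0.1],
  ],
  squeeze=30,
)

```text
clock: 24.82
position: [0.4884, 0.1048, 0.0425]
orientation: [-0.002, 0.862, 0.507, 0.005]
contact_force: [0.8, 5.4, 6.8]
gripper_width: 0.196
finger_force: 30.8
```

```bash
python3 - <<'E'
from h import *
plan((.486,.101,.14,61,.6),(.593,-.2625,.16,90.7,.9),(.593,-.2625,.16,90.7,.9))
E
```

```text
t 24.82 pos [0.4884 0.1048 0.0425] psi 61.0 F [0.8 5.4 6.8] g 0.196 ff 30.8 j [-0.02  0.69 -0.36  2.03  0.49  0.48 -1.24]
[-0.14, -0.0, -3.9, 0.002, -0.01, -0.0] [0.6] rows>= 2.3
[-10.77, 10.79, -4.78, 0.005, -0.009, -0.519] [0.9] rows>= 9.1
[-10.77, 10.79, -4.78, 0.005, -0.009, -0.519] [0.9] rows>= 0.0
```

play_rows(
  moves=[
    [-0.12,0.06,0,0,0,0,0.1],
    [-0.12,0.06,0,0,0,0,0.1],
    [-0.12,0.06,0,0,0,0,0.6],
    [-0.12,0.06,0,0,0,0,0.6],
    [-0.12,0.06,0,0,0,0,0.6],
    [-0.12,0.06,-4.5,0,0,0,0.6],
    [-0.12,0.06,-4.5,0,0,0,0.6],
    [-0.12,0.06,-4.5,0,0,0,0.6],
    [-10.8,10.8,-4.8,0,0,-0.519,0.9],
    [-10.8,10.8,-4.8,0,0,-0.519,0.9],
    [-10.8,10.8,-4.8,0,0,-0.519,0.9],
    [-10.8,10.8,-4.8,0,0,-0.519,0.9],
    [-10.8,10.8,-4.8,0,0,-0.519,0.9],
    [-10.8,10.8,-4.8,0,0,-0.519,0.9],
    [-10.8,10.8,-4.8,0,0,-0.519,0.9],
    [-10.8,10.8,-4.8,0,0,-0.519,0.9],
    [-10.8,10.8,-4.8,0,0,-0.519,0.9],
    [-10.8,10.8,-4.8,0,0,-0.519,0.9],
    [-10.8,10.8,-4.8,0,0,-0.519,0.9],
    [-10.8,10.8,-4.8,0,0,-0.519,0.9],
  ],
)

```text
clock: 26.48
position: [0.5902, -0.2661, 0.1596]
orientation: [-0.001, 0.703, 0.711, -0.001]
contact_force: [0.5, 1.2, -0.4]
gripper_width: 0.9
finger_force: 0.0
```

```bash
python3 - <<'E'
from h import *
for n in('top','side'): shot(n)
gear('blue',(.58,-.124),h=.012)
for k,c in dict(brass=(.5917,-.2628),red=(.4288,-.3732)).items(): gear(k,c)
W=pts(load('top')); q=W.reshape(-1,3); m=(np.abs(q[:,0]-.485)<.03)&(np.abs(q[:,1]-.15)<.12)&(q[:,2]>.05)&(q[:,2]<.07); print(q[m].mean(0))
plan((.593,-.2625,.08,90.7,.9),(.593,-.2625,.0125,90.7,.9))
E
```

```text
blue
  ('top', 68, [0.5781, -0.125], 0.0222, (-32.9, 0.101))
  ('side', 116, [0.581, -0.121], 0.0242, (-26.8, 0.004))
brass
  ('top', 87, [0.5919, -0.2626], 0.023, (0.7, 0.118))
  ('side', 135, [0.5943, -0.2608], 0.025, (-0.6, 0.086))
red
  ('top', 0)
  ('side', 124, [0.4301, -0.3716], 0.025, (-11.7, 0.059))
[0.4849081  0.09964314 0.06287449]
t 26.58 pos [ 0.591  -0.2636  0.1604] psi 90.9 F [ 1.  -0.5  0.5] g 0.9 ff 0.0 j [ 0.74  0.76 -0.64  1.5   0.49  1.05 -0.01]
[0.04, 0.08, 3.22, -0.001, -0.001, 0.004] [0.9] rows>= 1.9
[0.04, 0.09, 5.92, -0.001, -0.001, 0.004] [0.9] rows>= 1.6
```

play_rows(
  moves=[
    [0,0.05,3,0,0,0,0.9],
    [0,0.05,4,0,0,0,0.9],
    [0,0.05,5,0,0,0,0.9],
    [0,0.05,5.6,0,0,0,0.9],
    [0,0.05,5.85,0,0,0,0.9],
    [0,0.05,5.85,0,0,0,0.4],
    [0,0.05,5.85,0,0,0,0.4],
    [0,0.05,5.85,0,0,0,0.4],
    [0,0.05,5.85,0,0,0,0.4],
    [0,0.05,5.85,0,0,0,0.4],
    [0,0.05,5.85,0,0,0,0.4],
    [0,0.05,5.85,0,0,0,0.8],
    [0,0.05,5.85,0,0,0,0.8],
    [0,0.05,5.85,0,0,0,0.8],
  ],
  squeeze=40,
)

```text
clock: 27.75
position: [0.593, -0.266, 0.0149]
orientation: [0.001, 0.703, 0.712, 0.0]
contact_force: [-0.3, 0.1, 0.5]
gripper_width: 0.801
finger_force: 0.0
```

play_rows(
  moves=[
    [0,0,0,0,0,1.571,0.8],
    [0,0,0,0,0,1.571,0.8],
    [0,0,0,0,0,1.571,0.8],
    [0,0,0,0,0,1.571,0.8],
    [0,0,0,0,0,1.571,0.8],
    [0,0,0,0,0,1.571,0.8],
    [0,0,0,0,0,1.571,0.8],
    [0,0,0,0,0,1.571,0.8],
    [0,0,0,0,0,1.571,0.8],
    [0,0,0,0,0,1.571,0.8],
    [0,0,0,0,0,1.571,0.8],
    [0,0,0,0,0,1.571,0.8],
    [0,0,0,0,0,1.571,0.8],
    [0,0,0,0,0,1.571,0.8],
    [0,0,0,0,0,1.571,0.8],
    [0,0,0,0,0,1.571,0.4],
    [0,0,0,0,0,1.571,0.4],
    [0,0,0,0,0,1.571,0.4],
    [0,0,0,0,0,1.571,0.4],
    [0,0,0,0,0,1.571,0.4],
  ],
  squeeze=60,
)

```text
clock: 29.42
position: [0.593, -0.2654, 0.0149]
orientation: [-0.0, 1.0, 0.007, 0.0]
contact_force: [-1.2, 1.2, 4.7]
gripper_width: 0.483
finger_force: 60.2
```

```bash
python3 - <<'E'
from h import *
plan((.593,-.2625,.13,0.7,.4),(.576,.101,.13,61,.4))
E
```

```text
t 29.42 pos [ 0.593  -0.2654  0.0149] psi 0.8 F [-1.2  1.2  4.7] g 0.483 ff 60.2 j [ 0.46  0.87 -0.14  1.61  0.16  0.68 -1.31]
[0.0, -0.12, -4.61, -0.0, -0.0, 0.001] [0.4] rows>= 2.8
[-0.48, -14.66, -4.6, -0.0, -0.001, -1.051] [0.4] rows>= 8.7
```

play_rows(
  moves=[
    [0,0,-1.5,0,0,0,0.4],
    [0,0,-3,0,0,0,0.4],
    [0,0,-4.6,0,0,0,0.4],
    [0,0,-4.6,0,0,0,0.4],
    [0,-1.5,-4.6,0,0,-0.1,0.4],
    [-0.1,-3,-4.6,0,0,-0.21,0.4],
    [-0.2,-4.5,-4.6,0,0,-0.32,0.4],
    [-0.2,-6,-4.6,0,0,-0.43,0.4],
    [-0.3,-7.5,-4.6,0,0,-0.54,0.4],
    [-0.3,-9,-4.6,0,0,-0.65,0.4],
    [-0.4,-10.5,-4.6,0,0,-0.76,0.4],
    [-0.4,-12,-4.6,0,0,-0.87,0.4],
    [-0.5,-13.4,-4.6,0,0,-0.98,0.4],
    [-0.5,-14.6,-4.6,0,0,-1.051,0.4],
    [-0.5,-14.6,-4.6,0,0,-1.051,0.4],
    [-0.5,-14.6,-4.6,0,0,-1.051,0.4],
    [-0.5,-14.6,-4.6,0,0,-1.051,0.4],
  ],
)

```text
clock: 30.83
position: [0.5755, 0.0979, 0.1285]
orientation: [0.0, 0.862, 0.507, -0.001]
contact_force: [0.5, -0.2, -1.3]
gripper_width: 0.481
finger_force: 61.2
```

```bash
python3 - <<'E'
from h import *
shot('side'); gear('brass',(.576,.101),h=.11)
plan((.576,.101,.05,61,.4),(.576,.101,.035,61,.4))
E
```

```text
brass
  ('top', 0)
  ('side', 231, [0.5783, 0.0999], 0.025, (-31.6, 0.047))
t 30.88 pos [0.5756 0.097  0.1286] psi 60.8 F [ 0.1 -0.7 -1.6] g 0.478 ff 61.2 j [ 0.06  0.66 -0.42  1.73  0.35  0.83 -1.04]
[0.15, -0.07, 3.14, 0.0, 0.002, -0.003] [0.4] rows>= 1.9
[0.15, -0.07, 3.74, 0.0, 0.002, -0.003] [0.4] rows>= 0.4
```

play_rows(
  moves=[
    [0.1,-0.05,1.5,0,0,0,0.4],
    [0.1,-0.05,2.8,0,0,0,0.4],
    [0.1,-0.05,3.3,0,0,0,0.4],
    [0.1,-0.05,3.6,0,0,0,0.4],
    [0.1,-0.05,3.73,0,0,0,0.4],
    [0.1,-0.05,3.73,0,0,0,0.4],
  ],
)

```text
clock: 31.38
position: [0.5764, 0.1015, 0.0364]
orientation: [0.0, 0.862, 0.507, 0.0]
contact_force: [0.3, -0.0, -0.8]
gripper_width: 0.482
finger_force: 61.2
```

```bash
python3 - <<'E'
from h import *
plan((.576,.101,.12,61,.6),(.486,.101,.12,61,.6),(.486,.101,.038,61,.6))
E
```

```text
t 31.38 pos [0.5764 0.1015 0.0364] psi 60.9 F [ 0.3 -0.  -0.8] g 0.482 ff 61.2 j [ 0.01  0.79 -0.36  1.79  0.43  0.64 -1.11]
[-0.02, -0.0, -3.35, 0.001, -0.0, -0.002] [0.6] rows>= 2.0
[-1.77, -3.15, -3.35, 0.001, -0.0, -0.002] [0.6] rows>= 2.2
[-1.78, -3.15, -0.07, 0.001, -0.0, -0.002] [0.6] rows>= 2.0
```

play_rows(
  moves=[
    [0,0,0.05,0,0,0,0.4],
    [0,0,0.05,0,0,0,0.4],
    [0,0,0.05,0,0,0,0.7],
    [0,0,0.05,0,0,0,0.7],
    [0,0,0.05,0,0,0,0.7],
    [0,0,-3.4,0,0,0,0.7],
    [0,0,-3.4,0,0,0,0.7],
    [0,0,-3.4,0,0,0,0.7],
    [-1.77,-3.15,-3.4,0,0,0,0.6],
    [-1.77,-3.15,-3.4,0,0,0,0.6],
    [-1.77,-3.15,-3.4,0,0,0,0.6],
    [-1.77,-3.15,-3.4,0,0,0,0.6],
    [-1.77,-3.15,-0.1,0,0,0,0.6],
    [-1.77,-3.15,-0.1,0,0,0,0.6],
    [-1.77,-3.15,-0.1,0,0,0,0.6],
    [-1.77,-3.15,-0.1,0,0,0,0.6],
  ],
  squeeze=30,
)

```text
clock: 32.72
position: [0.4849, 0.1014, 0.0373]
orientation: [-0.001, 0.862, 0.507, -0.002]
contact_force: [0.6, -0.1, 0.6]
gripper_width: 0.598
finger_force: 0.0
```

```bash
python3 - <<'E'
from h import *
for n in('top','side'): shot(n)
gear('brass',(.576,.101),h=.02)
plan((.486,.101,.038,61,.6),(.486,.241,.038,61,.6))
E
```

```text
brass
  ('top', 54, [0.5771, 0.101], 0.0228, (26.5, 0.041))
  ('side', 243, [0.5771, 0.1041], 0.0241, (-35.0, 0.032))
t 32.82 pos [0.4873 0.1023 0.0404] psi 61.0 F [-0.3 -0.7  0.2] g 0.602 ff 0.0 j [-0.03  0.69 -0.33  2.04  0.47  0.48 -1.21]
[-0.07, -0.02, 0.09, 0.003, -0.003, -0.001] [0.6] rows>= 0.1
[4.82, -2.74, 0.1, 0.003, -0.003, -0.001] [0.6] rows>= 3.4
```

play_rows(
  moves=[
    [-0.05,0,0,0,0,0,0.1],
    [-0.05,0,0,0,0,0,0.1],
    [-0.05,0,0,0,0,0,0.1],
    [-0.05,0,0,0,0,0,0.1],
    [-0.05,0,0,0,0,0,0.1],
    [0.2,-0.15,0,0,0,0,0.1],
    [0.6,-0.38,0,0,0,0,0.1],
    [1.1,-0.66,0,0,0,0,0.1],
    [1.6,-0.94,0,0,0,0,0.1],
    [2.1,-1.22,0,0,0,0,0.1],
    [2.6,-1.5,0,0,0,0,0.1],
    [3.1,-1.78,0,0,0,0,0.1],
    [3.6,-2.06,0,0,0,0,0.1],
    [4.1,-2.34,0,0,0,0,0.1],
    [4.5,-2.56,0,0,0,0,0.1],
    [4.82,-2.74,0,0,0,0,0.1],
    [4.82,-2.74,0,0,0,0,0.1],
    [4.82,-2.74,0,0,0,0,0.1],
  ],
  squeeze=30,
)

```text
clock: 34.32
position: [0.4854, 0.2405, 0.0406]
orientation: [0.001, 0.862, 0.507, 0.002]
contact_force: [-0.5, -1.2, 5.1]
gripper_width: 0.196
finger_force: 29.6
```

play_rows(
  moves=[
    [0,0,0,0,0,0,0.6],
    [0,0,0,0,0,0,0.6],
    [0,0,0,0,0,0,0.6],
    [0,0,-3.3,0,0,0,0.7],
    [0,0,-3.3,0,0,0,0.7],
    [0,0,-3.3,0,0,0,0.7],
    [1.8,3.15,-3.3,0,0,0,0.7],
    [1.8,3.15,-3.3,0,0,0,0.7],
    [1.8,3.15,-3.3,0,0,0,0.7],
    [1.8,3.15,-3.3,0,0,0,0.7],
    [1.8,3.15,-3.3,0,0,0,0.7],
  ],
)

```text
clock: 35.23
position: [0.574, 0.241, 0.1204]
orientation: [-0.0, 0.862, 0.507, -0.001]
contact_force: [0.4, -0.2, 0.6]
gripper_width: 0.702
finger_force: 0.0
```

```bash
python3 - <<'E'
from h import *
for n in('top','side'): shot(n)
gear('brass',(.576,.241),h=.02); gear('blue',(.58,-.124),h=.012);gear('red',(.4288,-.3732))
plan((.577,.241,.055,61,.7),(.577,.241,.035,61,.7))
E
```

```text
brass
  ('top', 61, [0.576, 0.242], 0.023, (-2.2, 0.022))
  ('side', 332, [0.5775, 0.2451], 0.0239, (-36.2, 0.08))
blue
  ('top', 67, [0.5785, -0.1253], 0.023, (-32.4, 0.099))
  ('side', 115, [0.5806, -0.1208], 0.0235, (-24.8, 0.003))
red
  ('top', 94, [0.4289, -0.3727], 0.0235, (-8.1, 0.079))
  ('side', 123, [0.431, -0.3697], 0.026, (-14.6, 0.033))
t 35.33 pos [0.5728 0.2418 0.1208] psi 61.1 F [ 0.2  0.3 -0. ] g 0.702 ff 0.0 j [-0.2   0.72 -0.4   1.62  0.34  0.87 -1.23]
[0.06, 0.17, 2.63, -0.002, 0.001, 0.001] [0.7] rows>= 1.6
[0.06, 0.17, 3.43, -0.002, 0.001, 0.001] [0.7] rows>= 0.5
```

play_rows(
  moves=[
    [0.1,0.12,2,0,0,0,0.7],
    [0.1,0.12,2.6,0,0,0,0.7],
    [0.1,0.12,3,0,0,0,0.7],
    [0.1,0.12,3.43,0,0,0,0.7],
    [0.1,0.12,3.43,0,0,0,0.7],
    [0.1,0.12,3.43,0,0,0,0.4],
    [0.1,0.12,3.43,0,0,0,0.4],
    [0.1,0.12,3.43,0,0,0,0.4],
    [0.1,0.12,3.43,0,0,0,0.4],
    [0.1,0.12,3.43,0,0,0,0.4],
    [0.1,0.12,3.43,0,0,0,0.7],
    [0.1,0.12,3.4,0,0,0,0.7],
    [0.1,0.12,3.4,0,0,0,0.7],
  ],
  squeeze=40,
)

```text
clock: 36.42
position: [0.5787, 0.2416, 0.036]
orientation: [0.0, 0.862, 0.507, 0.0]
contact_force: [-0.0, 0.1, 0.3]
gripper_width: 0.7
finger_force: 0.0
```

play_rows(
  moves=[
    [0,0,0,0,0,-1.571,0.7],
    [0,0,0,0,0,-1.571,0.7],
    [0,0,0,0,0,-1.571,0.7],
    [0,0,0,0,0,-1.571,0.7],
    [0,0,0,0,0,-1.571,0.7],
    [0,0,0,0,0,-1.571,0.7],
    [0,0,0,0,0,-1.571,0.7],
    [0,0,0,0,0,-1.571,0.7],
    [0,0,0,0,0,-1.571,0.7],
    [0,0,0,0,0,-1.571,0.7],
    [0,0,0,0,0,-1.571,0.7],
    [0,0,0,0,0,-1.571,0.7],
    [0,0,0,0,0,-1.571,0.7],
    [0,0,0,0,0,-1.571,0.7],
    [0,0,0,0,0,-1.571,0.7],
    [0,0,0,0,0,-1.571,0.4],
    [0,0,0,0,0,-1.571,0.4],
    [0,0,0,0,0,-1.571,0.4],
    [0,0,0,0,0,-1.571,0.4],
    [0,0,0,0,0,-1.571,0.4],
  ],
  squeeze=60,
)

```text
clock: 38.08
position: [0.5789, 0.2424, 0.0368]
orientation: [0.0, 0.251, 0.968, 0.0]
contact_force: [-0.7, 0.2, 4.9]
gripper_width: 0.47
finger_force: 60.3
```

```bash
python3 - <<'E'
from h import *
plan((.577,.241,.13,151,.4),(.5801,-.1239,.13,151,.4))
E
```

```text
t 38.08 pos [0.5789 0.2424 0.0368] psi 151.0 F [-0.7  0.2  4.9] g 0.47 ff 60.3 j [-0.02  0.93 -0.75  1.66  0.79  0.88 -0.03]
[0.04, -0.08, -3.73, 0.001, 0.001, -0.001] [0.4] rows>= 2.2
[-7.16, -12.78, -3.74, 0.001, 0.001, -0.001] [0.4] rows>= 8.8
```

play_rows(
  moves=[
    [0,0,-1.5,0,0,0,0.4],
    [0,0,-3,0,0,0,0.4],
    [0,0,-3.7,0,0,0,0.4],
    [-1.1,-1.9,-3.7,0,0,0,0.4],
    [-2,-3.5,-3.7,0,0,0,0.4],
    [-2.9,-5.1,-3.7,0,0,0,0.4],
    [-3.8,-6.7,-3.7,0,0,0,0.4],
    [-4.7,-8.3,-3.7,0,0,0,0.4],
    [-5.6,-9.9,-3.7,0,0,0,0.4],
    [-6.5,-11.5,-3.7,0,0,0,0.4],
    [-7.15,-12.77,-3.7,0,0,0,0.4],
    [-7.15,-12.77,-3.7,0,0,0,0.4],
    [-7.15,-12.77,-3.7,0,0,0,0.4],
    [-7.15,-12.77,-3.7,0,0,0,0.4],
    [-7.15,-12.77,-3.7,0,0,0,0.4],
    [-7.15,-12.77,-3.7,0,0,0,0.4],
  ],
)

```text
clock: 39.42
position: [0.5797, -0.1216, 0.1285]
orientation: [-0.0, 0.249, 0.968, 0.001]
contact_force: [-0.0, 0.9, -0.8]
gripper_width: 0.469
finger_force: 61.0
```

```bash
python3 - <<'E'
from h import *
plan((.5801,-.1239,.087,151,.4))
d=shot('side','s4.png',(210,140,360,250),5)
E
```

```text
t 39.42 pos [ 0.5797 -0.1216  0.1285] psi 151.2 F [-0.   0.9 -0.8] g 0.469 ff 61.0 j [ 0.67  0.8  -0.88  1.7   0.71  1.    0.6 ]
[-0.06, -0.07, 1.66, 0.001, -0.001, 0.003] [0.4] rows>= 1.0
```

View pics/s4.png

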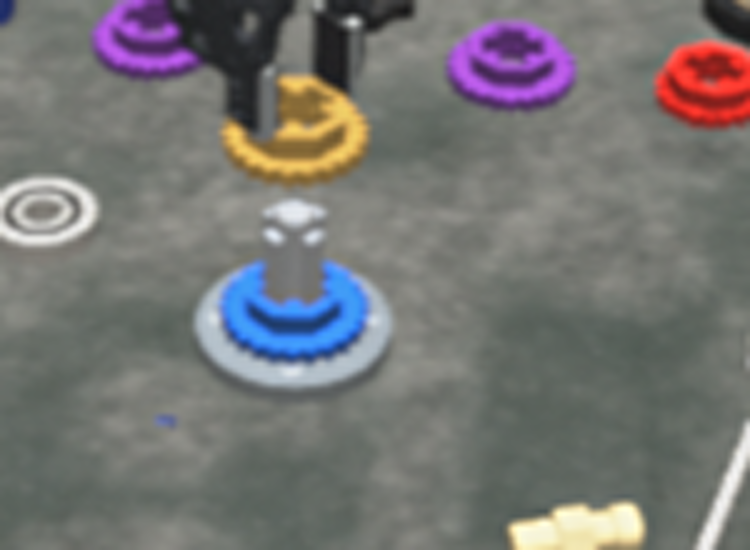

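Blue is seated on the foot at (294,305), and brass is centred over the stub at (296,130). Lowering it now.

play_rows(
  moves=[
    [-0.05,-0.03,0.6,0,0,0,0.4],
    [-0.05,-0.03,1.1,0,0,0,0.4],
    [-0.05,-0.03,1.4,0,0,0,0.4],
    [-0.05,-0.03,1.6,0,0,0,0.4],
    [-0.05,-0.03,1.66,0,0,0,0.4],
    [-0.05,-0.03,1.66,0,0,0,0.4],
  ],
)

```text
clock: 39.97
position: [0.5799, -0.1244, 0.0861]
orientation: [-0.001, 0.25, 0.968, 0.0]
contact_force: [-1.0, 1.7, -1.7]
gripper_width: 0.468
finger_force: 60.9
```

Free so far. On into the splines.

play_rows(
  moves=[
    [0,0,0.1,0,0,0,0.4],
    [0,0,0.2,0,0,0,0.4],
    [0,0,0.3,0,0,0,0.4],
    [0,0,0.4,0,0,0,0.4],
    [0,0,0.5,0,0,0,0.4],
    [0,0,0.5,0,0,0,0.4],
  ],
)

```text
clock: 40.47
position: [0.5807, -0.1241, 0.0743]
orientation: [-0.0, 0.25, 0.968, 0.001]
contact_force: [-0.4, 3.6, -1.0]
gripper_width: 0.472
finger_force: 61.3
```

play_rows(
  moves=[
    [0,0,0.25,0,0,0,0.4],
    [0,0,0.5,0,0,0,0.4],
    [0,0,0.75,0,0,0,0.4],
    [0,0,0.95,0,0,0,0.4],
    [0,0,1.05,0,0,0,0.4],
    [0,0,1.12,0,0,0,0.4],
    [0,0,1.12,0,0,0,0.4],
  ],
)

```text
clock: 41.05
position: [0.5802, -0.124, 0.0486]
orientation: [-0.0, 0.25, 0.968, -0.0]
contact_force: [-6.4, 3.8, 16.5]
gripper_width: 0.47
finger_force: 65.6
```

Contact is at the expected height, so it's seated. Release, lift and verify.

play_rows(
  moves=[
    [0,0,0,0,0,0,0.7],
    [0,0,0,0,0,0,0.7],
    [0,0,0,0,0,0,0.7],
    [0,0,-2,0,0,0,0.7],
    [0,0,-3.8,0,0,0,0.7],
    [0,0,-3.8,0,0,0,0.7],
    [0,0,-3.8,0,0,0,0.7],
    [0,0,-3.8,0,0,0,0.7],
  ],
)

```text
clock: 41.72
position: [0.5809, -0.1266, 0.1417]
orientation: [0.001, 0.251, 0.968, -0.001]
contact_force: [0.0, -0.2, -0.9]
gripper_width: 0.704
finger_force: 0.0
```

```bash
python3 - <<'E'
from h import *
for n in('top','side'): shot(n)
gear('brass',(.58,-.124),h=.032);gear('red',(.4288,-.3732))
plan((.486,.24,.14,61,.6),(.486,.24,.038,61,.6))
E
```

```text
brass
  ('top', 67, [0.5772, -0.1257], 0.0234, (-27.8, 0.07))
  ('side', 120, [0.5799, -0.1219], 0.024, (14.6, 0.026))
red
  ('top', 0)
  ('side', 120, [0.4312, -0.3714], 0.026, (-12.5, 0.063))
t 41.82 pos [ 0.5796 -0.1264  0.1398] psi 150.9 F [-0.5  1.2 -0.8] g 0.697 ff 0.0 j [ 0.68  0.78 -0.89  1.68  0.7   1.02  0.62]
[10.4, 10.99, -0.01, -0.004, 0.0, 1.569] [0.6] rows>= 12.6
[10.39, 11.0, 4.07, -0.004, 0.0, 1.569] [0.6] rows>= 2.4
```

play_rows(
  moves=[
    [10.4,11,-0.2,0,0,1.57,0.6],
    [10.4,11,-0.2,0,0,1.57,0.6],
    [10.4,11,-0.2,0,0,1.57,0.6],
    [10.4,11,-0.2,0,0,1.57,0.6],
    [10.4,11,-0.2,0,0,1.57,0.6],
    [10.4,11,-0.2,0,0,1.57,0.6],
    [10.4,11,-0.2,0,0,1.57,0.6],
    [10.4,11,-0.2,0,0,1.57,0.6],
    [10.4,11,-0.2,0,0,1.57,0.6],
    [10.4,11,-0.2,0,0,1.57,0.6],
    [10.4,11,-0.2,0,0,1.57,0.6],
    [10.4,11,-0.2,0,0,1.57,0.6],
    [10.4,11,-0.2,0,0,1.57,0.6],
    [10.4,11,-0.2,0,0,1.57,0.6],
    [10.4,11,-0.2,0,0,1.57,0.6],
    [10.4,11,-0.2,0,0,1.57,0.6],
    [10.4,11,-0.2,0,0,1.57,0.6],
  ],
  squeeze=30,
)

```text
clock: 43.23
position: [0.4866, 0.2411, 0.146]
orientation: [-0.0, 0.861, 0.508, -0.001]
contact_force: [-0.4, -1.3, 0.1]
gripper_width: 0.6
finger_force: 0.0
```

```bash
python3 - <<'E'
from h import *
plan((.486,.24,.04,61,.6),(.486,.101,.04,61,.1))
E
```

```text
t 43.23 pos [0.4866 0.2411 0.146 ] psi 61.1 F [-0.4 -1.3  0.1] g 0.6 ff 0.0 j [-0.21  0.59 -0.44  1.83  0.34  0.8  -1.33]
[-0.05, 0.0, 4.24, -0.001, 0.001, 0.001] [0.6] rows>= 2.5
[-4.91, 2.69, 4.24, -0.001, 0.001, 0.001] [0.1] rows>= 3.3
```

play_rows(
  moves=[
    [-0.05,0,2.5,0,0,0,0.6],
    [-0.05,0,4.24,0,0,0,0.6],
    [-0.05,0,4.24,0,0,0,0.6],
    [-0.05,0,4.24,0,0,0,0.6],
    [-0.05,0,4.24,0,0,0,0.1],
    [-0.05,0,4.24,0,0,0,0.1],
    [-0.05,0,4.24,0,0,0,0.1],
    [-0.05,0,4.24,0,0,0,0.1],
    [-0.05,0,4.24,0,0,0,0.1],
    [-0.5,0.25,4.24,0,0,0,0.1],
    [-1,0.53,4.24,0,0,0,0.1],
    [-1.6,0.86,4.24,0,0,0,0.1],
    [-2.2,1.19,4.24,0,0,0,0.1],
    [-2.8,1.52,4.24,0,0,0,0.1],
    [-3.4,1.85,4.24,0,0,0,0.1],
    [-4,2.19,4.24,0,0,0,0.1],
    [-4.5,2.46,4.24,0,0,0,0.1],
    [-4.95,2.72,4.24,0,0,0,0.1],
    [-5,2.74,4.24,0,0,0,0.1],
    [-5,2.74,4.24,0,0,0,0.1],
  ],
  squeeze=30,
)

```text
clock: 44.9
position: [0.4868, 0.1018, 0.0425]
orientation: [-0.001, 0.862, 0.508, 0.003]
contact_force: [-3.0, 5.6, 7.3]
gripper_width: 0.194
finger_force: 30.8
```

```bash
python3 - <<'E'
from h import *
plan((.486,.101,.15,61,.6),(.4645,-.2,.16,82,.9),(.4295,-.3725,.16,82,.9))
E
```

```text
t 44.9 pos [0.4868 0.1018 0.0425] psi 61.0 F [-3.   5.6  7.3] g 0.194 ff 30.8 j [-0.01  0.69 -0.36  2.04  0.5   0.49 -1.24]
[-0.01, -0.01, -4.3, 0.001, -0.007, -0.0] [0.6] rows>= 2.6
[-10.96, 5.08, -4.77, 0.002, -0.007, -0.367] [0.9] rows>= 7.2
[-17.67, 7.2, -4.82, 0.002, -0.007, -0.367] [0.9] rows>= 4.2
```

play_rows(
  moves=[
    [0,0,0,0,0,0,0.6],
    [0,0,0,0,0,0,0.6],
    [0,0,0,0,0,0,0.6],
    [0,0,-4.5,0,0,0,0.6],
    [0,0,-4.5,0,0,0,0.6],
    [0,0,-4.5,0,0,0,0.6],
    [0,0,-4.5,0,0,0,0.6],
    [-17.7,7.2,-4.8,0,0,-0.35,0.9],
    [-17.7,7.2,-4.8,0,0,-0.35,0.9],
    [-17.7,7.2,-4.8,0,0,-0.35,0.9],
    [-17.7,7.2,-4.8,0,0,-0.35,0.9],
    [-17.7,7.2,-4.8,0,0,-0.35,0.9],
    [-17.7,7.2,-4.8,0,0,-0.35,0.9],
    [-17.7,7.2,-4.8,0,0,-0.35,0.9],
    [-17.7,7.2,-4.8,0,0,-0.35,0.9],
    [-17.7,7.2,-4.8,0,0,-0.35,0.9],
    [-17.7,7.2,-4.8,0,0,-0.35,0.9],
    [-17.7,7.2,-4.8,0,0,-0.35,0.9],
    [-17.7,7.2,-4.8,0,0,-0.35,0.9],
    [-17.7,7.2,-4.8,0,0,-0.35,0.9],
  ],
)

```text
clock: 46.57
position: [0.4255, -0.3835, 0.1591]
orientation: [0.001, 0.764, 0.645, -0.002]
contact_force: [0.4, 0.3, 0.2]
gripper_width: 0.901
finger_force: 0.0
```

```bash
python3 - <<'E'
from h import *
for n in('top','side'): shot(n)
gear('brass',(.58,-.124),h=.032);gear('red',(.4288,-.3732))
W=pts(load('top')); q=W.reshape(-1,3); m=(np.abs(q[:,0]-.485)<.03)&(np.abs(q[:,1]-.15)<.12)&(q[:,2]>.05)&(q[:,2]<.07); print(q[m].mean(0))
plan((.430,-.373,.08,81,.9),(.430,-.373,.014,81,.9))
E
```

```text
brass
  ('top', 79, [0.5786, -0.1257], 0.0232, (-26.3, 0.025))
  ('side', 116, [0.5801, -0.1214], 0.0241, (12.2, 0.026))
red
  ('top', 96, [0.4292, -0.373], 0.0235, (-8.3, 0.085))
  ('side', 126, [0.4311, -0.3703], 0.0249, (-13.7, 0.044))
[0.48507593 0.10005223 0.06292643]
t 46.67 pos [ 0.428  -0.3764  0.1597] psi 80.9 F [ 0.4  0.5 -0.2] g 0.9 ff 0.0 j [ 1.07  0.64 -0.62  1.74  0.45  0.91  0.1 ]
[0.14, 0.06, 3.19, -0.001, -0.001, -0.002] [0.9] rows>= 1.9
[0.14, 0.07, 5.83, -0.001, -0.001, -0.002] [0.9] rows>= 1.6
```

play_rows(
  moves=[
    [0.05,0.05,3,0,0,0,0.9],
    [0.05,0.05,4,0,0,0,0.9],
    [0.05,0.05,5,0,0,0,0.9],
    [0.05,0.05,5.6,0,0,0,0.9],
    [0.05,0.05,5.8,0,0,0,0.9],
    [0.05,0.05,5.8,0,0,0,0.4],
    [0.05,0.05,5.8,0,0,0,0.4],
    [0.05,0.05,5.8,0,0,0,0.4],
    [0.05,0.05,5.8,0,0,0,0.4],
    [0.05,0.05,5.8,0,0,0,0.4],
    [0.05,0.05,5.8,0,0,0,0.4],
    [0.05,0.05,5.8,0,0,0,0.8],
    [0.05,0.05,5.8,0,0,0,0.8],
    [0.05,0.05,5.8,0,0,0,0.8],
  ],
  squeeze=40,
)

```text
clock: 47.83
position: [0.4313, -0.375, 0.0168]
orientation: [0.001, 0.76, 0.65, 0.0]
contact_force: [-0.5, 0.2, 0.1]
gripper_width: 0.796
finger_force: 0.0
```

play_rows(
  moves=[
    [0,0,0,0,0,1.571,0.8],
    [0,0,0,0,0,1.571,0.8],
    [0,0,0,0,0,1.571,0.8],
    [0,0,0,0,0,1.571,0.8],
    [0,0,0,0,0,1.571,0.8],
    [0,0,0,0,0,1.571,0.8],
    [0,0,0,0,0,1.571,0.8],
    [0,0,0,0,0,1.571,0.8],
    [0,0,0,0,0,1.571,0.8],
    [0,0,0,0,0,1.571,0.8],
    [0,0,0,0,0,1.571,0.8],
    [0,0,0,0,0,1.571,0.8],
    [0,0,0,0,0,1.571,0.8],
    [0,0,0,0,0,1.571,0.8],
    [0,0,0,0,0,1.571,0.8],
    [0,0,0,0,0,1.571,0.4],
    [0,0,0,0,0,1.571,0.4],
    [0,0,0,0,0,1.571,0.4],
    [0,0,0,0,0,1.571,0.4],
    [0,0,0,0,0,1.571,0.4],
  ],
  squeeze=60,
)

```text
clock: 49.5
position: [0.4307, -0.3741, 0.0162]
orientation: [-0.0, 0.997, -0.078, 0.0]
contact_force: [-1.8, 0.8, 6.3]
gripper_width: 0.476
finger_force: 59.9
```

```bash
python3 - <<'E'
from h import *
plan((.430,-.373,.14,-9,.4),(.576,.101,.14,61,.4))
E
```

```text
t 49.5 pos [ 0.4307 -0.3741  0.0162] psi -8.9 F [-1.8  0.8  6.3] g 0.476 ff 59.9 j [ 0.72  0.78 -0.07  1.85  0.1   0.52 -1.15]
[-0.03, -0.04, -4.95, -0.0, -0.0, 0.002] [0.4] rows>= 3.0
[2.8, -19.68, -4.94, -0.0, -0.001, -1.22] [0.4] rows>= 11.9
```

play_rows(
  moves=[
    [0,0,-1.5,0,0,0,0.4],
    [0,0,-3,0,0,0,0.4],
    [0,0,-4.9,0,0,0,0.4],
    [0,0,-4.9,0,0,0,0.4],
    [0.2,-1.5,-4.9,0,0,-0.1,0.4],
    [0.4,-3,-4.9,0,0,-0.2,0.4],
    [0.7,-4.6,-4.9,0,0,-0.3,0.4],
    [0.9,-6.2,-4.9,0,0,-0.4,0.4],
    [1.1,-7.8,-4.9,0,0,-0.5,0.4],
    [1.35,-9.4,-4.9,0,0,-0.6,0.4],
    [1.6,-11,-4.9,0,0,-0.7,0.4],
    [1.8,-12.6,-4.9,0,0,-0.8,0.4],
    [2,-14.2,-4.9,0,0,-0.9,0.4],
    [2.25,-15.8,-4.9,0,0,-1,0.4],
    [2.5,-17.4,-4.9,0,0,-1.1,0.4],
    [2.7,-18.8,-4.9,0,0,-1.18,0.4],
    [2.8,-19.7,-4.9,0,0,-1.22,0.4],
    [2.8,-19.7,-4.9,0,0,-1.22,0.4],
    [2.8,-19.7,-4.9,0,0,-1.22,0.4],
    [2.8,-19.7,-4.9,0,0,-1.22,0.4],
  ],
)

```text
clock: 51.17
position: [0.5756, 0.0996, 0.1371]
orientation: [0.0, 0.862, 0.507, -0.001]
contact_force: [0.2, -1.3, -2.1]
gripper_width: 0.477
finger_force: 60.8
```

```bash
python3 - <<'E'
from h import *
shot('side'); gear('red',(.576,.101),h=.12)
plan((.576,.101,.05,61,.4),(.576,.101,.036,61,.4))
E
```

```text
red
  ('top', 0)
  ('side', 191, [0.5784, 0.1027], 0.0237, (-37.4, 0.037))
t 51.22 pos [0.5758 0.0989 0.1372] psi 60.8 F [-0.4 -1.6 -1.8] g 0.473 ff 60.8 j [ 0.04  0.65 -0.41  1.72  0.33  0.84 -1.02]
[0.09, -0.03, 3.49, -0.0, 0.003, -0.003] [0.4] rows>= 2.1
[0.09, -0.03, 4.05, -0.0, 0.003, -0.003] [0.4] rows>= 0.3
```

play_rows(
  moves=[
    [0.05,-0.03,1.5,0,0,0,0.4],
    [0.05,-0.03,2.8,0,0,0,0.4],
    [0.05,-0.03,3.5,0,0,0,0.4],
    [0.05,-0.03,3.9,0,0,0,0.4],
    [0.05,-0.03,4.08,0,0,0,0.4],
    [0.05,-0.03,4.08,0,0,0,0.4],
    [0.05,-0.03,4.08,0,0,0,0.4],
  ],
)

```text
clock: 51.8
position: [0.5771, 0.1019, 0.037]
orientation: [0.001, 0.862, 0.507, 0.001]
contact_force: [0.3, -0.2, -2.0]
gripper_width: 0.472
finger_force: 61.0
```

```bash
python3 - <<'E'
from h import *
plan((.576,.101,.12,61,.6),(.486,.101,.12,61,.6),(.486,.101,.038,61,.6))
E
```

```text
t 51.8 pos [0.5771 0.1019 0.037 ] psi 60.9 F [ 0.3 -0.2 -2. ] g 0.472 ff 61.0 j [-0.01  0.79 -0.34  1.79  0.41  0.63 -1.09]
[-0.05, -0.02, -3.32, 0.002, -0.001, -0.002] [0.6] rows>= 2.0
[-1.8, -3.16, -3.33, 0.002, -0.001, -0.002] [0.6] rows>= 2.2
[-1.81, -3.17, -0.05, 0.002, -0.001, -0.002] [0.6] rows>= 2.0
```

play_rows(
  moves=[
    [0,0,0.04,0,0,0,0.4],
    [0,0,0.04,0,0,0,0.4],
    [0,0,0.04,0,0,0,0.7],
    [0,0,0.04,0,0,0,0.7],
    [0,0,0.04,0,0,0,0.7],
    [0,0,-3.4,0,0,0,0.7],
    [0,0,-3.4,0,0,0,0.7],
    [0,0,-3.4,0,0,0,0.7],
    [-1.8,-3.16,-3.4,0,0,0,0.6],
    [-1.8,-3.16,-3.4,0,0,0,0.6],
    [-1.8,-3.16,-3.4,0,0,0,0.6],
    [-1.8,-3.16,-3.4,0,0,0,0.6],
    [-1.8,-3.16,-0.1,0,0,0,0.6],
    [-1.8,-3.16,-0.1,0,0,0,0.6],
    [-1.8,-3.16,-0.1,0,0,0,0.6],
    [-1.8,-3.16,-0.1,0,0,0,0.6],
  ],
  squeeze=30,
)

```text
clock: 53.13
position: [0.4846, 0.1016, 0.037]
orientation: [-0.001, 0.862, 0.507, -0.002]
contact_force: [-0.2, 0.8, -0.1]
gripper_width: 0.602
finger_force: 0.0
```

```bash
python3 - <<'E'
from h import *
for n in('top','side'): shot(n)
gear('red',(.576,.101),h=.02)
plan((.486,.101,.038,61,.6),(.486,.241,.038,61,.6))
E
```

```text
red
  ('top', 54, [0.5773, 0.1009], 0.0225, (17.9, 0.07))
  ('side', 238, [0.5779, 0.103], 0.0249, (23.5, 0.037))
t 53.23 pos [0.4871 0.1025 0.0402] psi 61.0 F [-0.5  0.3 -0.4] g 0.603 ff 0.0 j [-0.05  0.69 -0.31  2.04  0.44  0.47 -1.19]
[-0.07, -0.01, 0.09, 0.003, -0.003, -0.001] [0.6] rows>= 0.1
[4.82, -2.73, 0.1, 0.003, -0.003, -0.001] [0.6] rows>= 3.4
```

play_rows(
  moves=[
    [-0.05,0,0,0,0,0,0.1],
    [-0.05,0,0,0,0,0,0.1],
    [-0.05,0,0,0,0,0,0.1],
    [-0.05,0,0,0,0,0,0.1],
    [-0.05,0,0,0,0,0,0.1],
    [0.2,-0.15,0,0,0,0,0.1],
    [0.6,-0.38,0,0,0,0,0.1],
    [1.1,-0.66,0,0,0,0,0.1],
    [1.6,-0.94,0,0,0,0,0.1],
    [2.1,-1.22,0,0,0,0,0.1],
    [2.6,-1.5,0,0,0,0,0.1],
    [3.1,-1.78,0,0,0,0,0.1],
    [3.6,-2.06,0,0,0,0,0.1],
    [4.1,-2.34,0,0,0,0,0.1],
    [4.5,-2.56,0,0,0,0,0.1],
    [4.82,-2.74,0,0,0,0,0.1],
    [4.82,-2.74,0,0,0,0,0.1],
    [4.82,-2.74,0,0,0,0,0.1],
  ],
  squeeze=30,
)

```text
clock: 54.73
position: [0.485, 0.24, 0.0407]
orientation: [0.001, 0.862, 0.507, 0.001]
contact_force: [-0.7, -2.0, 7.3]
gripper_width: 0.196
finger_force: 29.7
```

play_rows(
  moves=[
    [0,0,0,0,0,0,0.6],
    [0,0,0,0,0,0,0.6],
    [0,0,0,0,0,0,0.6],
    [0,0,-3.3,0,0,0,0.7],
    [0,0,-3.3,0,0,0,0.7],
    [0,0,-3.3,0,0,0,0.7],
    [1.8,3.15,-3.3,0,0,0,0.7],
    [1.8,3.15,-3.3,0,0,0,0.7],
    [1.8,3.15,-3.3,0,0,0,0.7],
    [1.8,3.15,-3.3,0,0,0,0.7],
    [1.8,3.15,-3.3,0,0,0,0.7],
  ],
)

```text
clock: 55.65
position: [0.5739, 0.2414, 0.1205]
orientation: [-0.0, 0.862, 0.507, -0.001]
contact_force: [0.5, 0.0, -0.3]
gripper_width: 0.697
finger_force: 0.0
```

```bash
python3 - <<'E'
from h import *
for n in('top','side'): shot(n)
gear('red',(.576,.241),h=.02); gear('brass',(.58,-.124),h=.032)
plan((.577,.242,.055,61,.7),(.577,.242,.036,61,.7))
E
```

```text
red
  ('top', 87, [0.5758, 0.2413], 0.0234, (16.8, 0.112))
  ('side', 318, [0.5775, 0.2442], 0.0239, (38.0, 0.059))
brass
  ('top', 81, [0.5781, -0.1257], 0.0233, (-27.4, 0.042))
  ('side', 114, [0.5805, -0.1216], 0.0234, (9.3, 0.029))
t 55.75 pos [0.5727 0.2421 0.1208] psi 61.1 F [-0.6  0.4  0.4] g 0.701 ff 0.0 j [-0.22  0.72 -0.37  1.62  0.32  0.86 -1.22]
[0.08, 0.16, 2.63, -0.002, 0.001, 0.001] [0.7] rows>= 1.6
[0.08, 0.16, 3.39, -0.002, 0.001, 0.001] [0.7] rows>= 0.5
```

The red reading of 17° is the contrast flipping: the bright pocket floor shows through the dark red bore. True groove yaw is therefore about −28°, as intended. Same double grip as before.

play_rows(
  moves=[
    [0.1,0.12,2,0,0,0,0.7],
    [0.1,0.12,2.6,0,0,0,0.7],
    [0.1,0.12,3,0,0,0,0.7],
    [0.1,0.12,3.43,0,0,0,0.7],
    [0.1,0.12,3.43,0,0,0,0.7],
    [0.1,0.12,3.43,0,0,0,0.4],
    [0.1,0.12,3.43,0,0,0,0.4],
    [0.1,0.12,3.43,0,0,0,0.4],
    [0.1,0.12,3.43,0,0,0,0.4],
    [0.1,0.12,3.43,0,0,0,0.4],
    [0.1,0.12,3.43,0,0,0,0.7],
    [0.1,0.12,3.4,0,0,0,0.7],
    [0.1,0.12,3.4,0,0,0,0.7],
  ],
  squeeze=40,
)

```text
clock: 56.83
position: [0.5786, 0.2418, 0.036]
orientation: [0.0, 0.862, 0.507, 0.0]
contact_force: [-0.3, 1.1, 0.8]
gripper_width: 0.698
finger_force: 0.0
```

play_rows(
  moves=[
    [0,0,0,0,0,-1.571,0.7],
    [0,0,0,0,0,-1.571,0.7],
    [0,0,0,0,0,-1.571,0.7],
    [0,0,0,0,0,-1.571,0.7],
    [0,0,0,0,0,-1.571,0.7],
    [0,0,0,0,0,-1.571,0.7],
    [0,0,0,0,0,-1.571,0.7],
    [0,0,0,0,0,-1.571,0.7],
    [0,0,0,0,0,-1.571,0.7],
    [0,0,0,0,0,-1.571,0.7],
    [0,0,0,0,0,-1.571,0.7],
    [0,0,0,0,0,-1.571,0.7],
    [0,0,0,0,0,-1.571,0.7],
    [0,0,0,0,0,-1.571,0.7],
    [0,0,0,0,0,-1.571,0.7],
    [0,0,0,0,0,-1.571,0.4],
    [0,0,0,0,0,-1.571,0.4],
    [0,0,0,0,0,-1.571,0.4],
    [0,0,0,0,0,-1.571,0.4],
    [0,0,0,0,0,-1.571,0.4],
  ],
  squeeze=60,
)

```text
clock: 58.5
position: [0.5787, 0.2426, 0.0367]
orientation: [0.0, 0.251, 0.968, 0.0]
contact_force: [-0.6, 1.1, 4.3]
gripper_width: 0.471
finger_force: 60.3
```

```bash
python3 - <<'E'
from h import *
plan((.577,.241,.13,151,.4),(.5801,-.1239,.13,151,.4))
E
```

```text
t 58.5 pos [0.5787 0.2426 0.0367] psi 150.9 F [-0.6  1.1  4.3] g 0.471 ff 60.3 j [-0.02  0.92 -0.73  1.66  0.77  0.87 -0.01]
[0.03, -0.09, -3.73, 0.001, 0.001, -0.001] [0.4] rows>= 2.2
[-7.17, -12.78, -3.74, 0.001, 0.001, -0.001] [0.4] rows>= 8.8
```

play_rows(
  moves=[
    [0,0,-1.5,0,0,0,0.4],
    [0,0,-3,0,0,0,0.4],
    [0,0,-3.7,0,0,0,0.4],
    [-1.1,-1.9,-3.7,0,0,0,0.4],
    [-2,-3.5,-3.7,0,0,0,0.4],
    [-2.9,-5.1,-3.7,0,0,0,0.4],
    [-3.8,-6.7,-3.7,0,0,0,0.4],
    [-4.7,-8.3,-3.7,0,0,0,0.4],
    [-5.6,-9.9,-3.7,0,0,0,0.4],
    [-6.5,-11.5,-3.7,0,0,0,0.4],
    [-7.17,-12.78,-3.7,0,0,0,0.4],
    [-7.17,-12.78,-3.7,0,0,0,0.4],
    [-7.17,-12.78,-3.7,0,0,0,0.4],
    [-7.17,-12.78,-3.7,0,0,0,0.4],
    [-7.17,-12.78,-3.7,0,0,0,0.4],
    [-7.17,-12.78,-3.7,0,0,0,0.4],
  ],
)

```text
clock: 59.83
position: [0.5799, -0.1221, 0.1284]
orientation: [-0.0, 0.249, 0.968, 0.001]
contact_force: [-0.2, 0.1, -1.4]
gripper_width: 0.471
finger_force: 60.8
```

```bash
python3 - <<'E'
from h import *
plan((.5801,-.1239,.087,151,.4))
d=shot('side','s5.png',(210,140,360,250),5)
E
```

```text
t 59.83 pos [ 0.5799 -0.1221  0.1284] psi 151.1 F [-0.2  0.1 -1.4] g 0.471 ff 60.8 j [ 0.67  0.79 -0.86  1.7   0.7   0.99  0.62]
[-0.04, -0.06, 1.66, 0.001, -0.001, 0.002] [0.4] rows>= 1.0
```

View pics/s5.png

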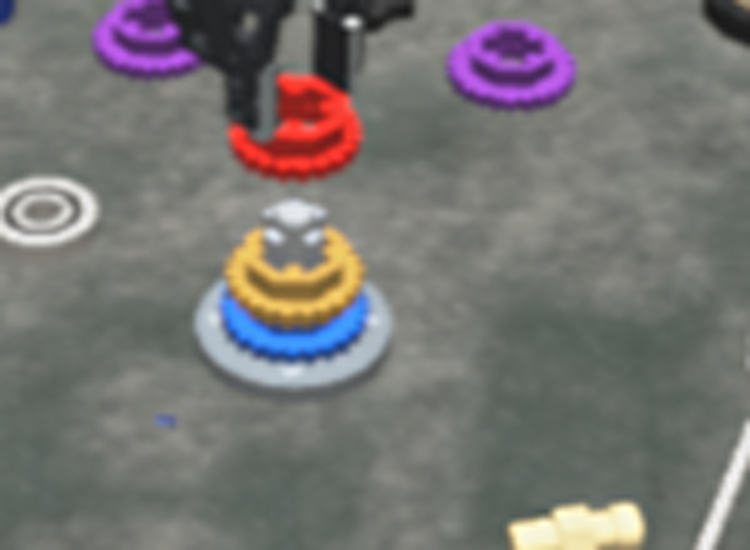

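Brass sits on blue, with brass at (295,270). Red is centred over the stub at (296,130). I'll lower it the same way.

play_rows(
  moves=[
    [-0.04,-0.03,0.6,0,0,0,0.4],
    [-0.04,-0.03,1.1,0,0,0,0.4],
    [-0.04,-0.03,1.4,0,0,0,0.4],
    [-0.04,-0.03,1.6,0,0,0,0.4],
    [-0.04,-0.03,1.66,0,0,0,0.4],
    [-0.04,-0.03,1.66,0,0,0,0.4],
  ],
)

```text
clock: 60.38
position: [0.5801, -0.1242, 0.0865]
orientation: [-0.001, 0.25, 0.968, 0.0]
contact_force: [0.1, 0.8, -2.4]
gripper_width: 0.472
finger_force: 60.7
```

play_rows(
  moves=[
    [0,0,0.08,0,0,0,0.4],
    [0,0,0.16,0,0,0,0.4],
    [0,0,0.24,0,0,0,0.4],
    [0,0,0.32,0,0,0,0.4],
    [0,0,0.4,0,0,0,0.4],
    [0,0,0.4,0,0,0,0.4],
  ],
)

```text
clock: 60.88
position: [0.5808, -0.1241, 0.077]
orientation: [0.0, 0.25, 0.968, 0.001]
contact_force: [-0.9, 3.5, -0.7]
gripper_width: 0.469
finger_force: 61.1
```

play_rows(
  moves=[
    [0,0,0.12,0,0,0,0.4],
    [0,0,0.24,0,0,0,0.4],
    [0,0,0.32,0,0,0,0.4],
    [0,0,0.4,0,0,0,0.4],
    [0,0,0.4,0,0,0,0.4],
  ],
)

```text
clock: 61.3
position: [0.5805, -0.1239, 0.0687]
orientation: [-0.0, 0.25, 0.968, 0.0]
contact_force: [-4.4, 4.6, 10.2]
gripper_width: 0.47
finger_force: 63.8
```

Seated, with 10 N at the expected height. Release, lift, and head for the knob.

play_rows(
  moves=[
    [0,0,0,0,0,0,0.7],
    [0,0,0,0,0,0,0.7],
    [0,0,0,0,0,0,0.7],
    [0,0,-1.5,0,0,0,0.7],
    [0,0,-3,0,0,0,0.7],
    [0,0,-3,0,0,0,0.7],
    [0,0,-3,0,0,0,0.7],
    [0,0,-3,0,0,0,0.7],
  ],
)

```text
clock: 61.97
position: [0.5804, -0.1268, 0.1416]
orientation: [0.0, 0.251, 0.968, -0.001]
contact_force: [-1.1, -1.8, -1.3]
gripper_width: 0.698
finger_force: 0.0
```

```bash
python3 - <<'E'
from h import *
for n in('top','side'): shot(n)
gear('red',(.58,-.124),h=.052)
plan((.486,.24,.145,61,.6))
E
```

```text
red
  ('top', 55, [0.5767, -0.1244], 0.022, (11.7, 0.133))
  ('side', 165, [0.5797, -0.1245], 0.0246, (-14.8, 0.023))
t 62.07 pos [ 0.5797 -0.1264  0.1406] psi 150.9 F [-0.3  0.1  0.3] g 0.701 ff 0.0 j [ 0.67  0.78 -0.87  1.68  0.68  1.02  0.63]
[10.4, 10.99, -0.18, -0.003, 0.0, 1.569] [0.6] rows>= 12.6
```

play_rows(
  moves=[
    [10.4,11,-0.2,0,0,1.57,0.6],
    [10.4,11,-0.2,0,0,1.57,0.6],
    [10.4,11,-0.2,0,0,1.57,0.6],
    [10.4,11,-0.2,0,0,1.57,0.6],
    [10.4,11,-0.2,0,0,1.57,0.6],
    [10.4,11,-0.2,0,0,1.57,0.6],
    [10.4,11,-0.2,0,0,1.57,0.6],
    [10.4,11,-0.2,0,0,1.57,0.6],
    [10.4,11,-0.2,0,0,1.57,0.6],
    [10.4,11,-0.2,0,0,1.57,0.6],
    [10.4,11,-0.2,0,0,1.57,0.6],
    [10.4,11,-0.2,0,0,1.57,0.6],
    [10.4,11,-0.2,0,0,1.57,0.6],
    [10.4,11,-0.2,0,0,1.57,0.6],
    [10.4,11,-0.2,0,0,1.57,0.6],
    [10.4,11,-0.2,0,0,1.57,0.6],
    [10.4,11,-0.2,0,0,1.57,0.6],
  ],
  squeeze=30,
)

```text
clock: 63.48
position: [0.4867, 0.241, 0.1467]
orientation: [-0.0, 0.861, 0.508, -0.0]
contact_force: [-0.2, 0.2, 0.3]
gripper_width: 0.602
finger_force: 0.0
```

```bash
python3 - <<'E'
from h import *
plan((.486,.24,.04,61,.6),(.486,.101,.04,61,.1))
E
```

```text
t 63.48 pos [0.4867 0.241  0.1467] psi 61.1 F [-0.2  0.2  0.3] g 0.602 ff 0.0 j [-0.22  0.58 -0.42  1.83  0.32  0.8  -1.32]
[-0.05, -0.0, 4.27, -0.001, 0.001, 0.001] [0.6] rows>= 2.6
[-4.91, 2.69, 4.27, -0.001, 0.001, 0.001] [0.1] rows>= 3.3
```

play_rows(
  moves=[
    [-0.05,0,2.5,0,0,0,0.6],
    [-0.05,0,4.24,0,0,0,0.6],
    [-0.05,0,4.24,0,0,0,0.6],
    [-0.05,0,4.24,0,0,0,0.6],
    [-0.05,0,4.24,0,0,0,0.1],
    [-0.05,0,4.24,0,0,0,0.1],
    [-0.05,0,4.24,0,0,0,0.1],
    [-0.05,0,4.24,0,0,0,0.1],
    [-0.05,0,4.24,0,0,0,0.1],
    [-0.5,0.25,4.24,0,0,0,0.1],
    [-1,0.53,4.24,0,0,0,0.1],
    [-1.6,0.86,4.24,0,0,0,0.1],
    [-2.2,1.19,4.24,0,0,0,0.1],
    [-2.8,1.52,4.24,0,0,0,0.1],
    [-3.4,1.85,4.24,0,0,0,0.1],
    [-4,2.19,4.24,0,0,0,0.1],
    [-4.5,2.46,4.24,0,0,0,0.1],
    [-4.95,2.72,4.24,0,0,0,0.1],
    [-5,2.74,4.24,0,0,0,0.1],
    [-5,2.74,4.24,0,0,0,0.1],
  ],
  squeeze=30,
)

```text
clock: 65.15
position: [0.4868, 0.1018, 0.043]
orientation: [-0.002, 0.862, 0.508, 0.003]
contact_force: [-3.5, 5.3, 6.9]
gripper_width: 0.195
finger_force: 30.8
```

play_rows(
  moves=[
    [0,0,0,0,0,0,0.6],
    [0,0,0,0,0,0,0.6],
    [0,0,0,0,0,0,0.6],
    [0,0,-5,0,0,0,0.6],
    [0,0,-7,0,0,0,0.6],
    [0,0,-7,0,0,0,0.6],
    [0,0,-7,0,0,0,0.6],
    [0,0,-7,0,0,0,0.6],
    [0,0,-7,0,0,0,0.6],
    [0,0,-7,0,0,0,0.6],
  ],
)

```text
clock: 65.98
position: [0.4859, 0.0978, 0.2157]
orientation: [0.0, 0.862, 0.507, -0.0]
contact_force: [-0.1, -1.1, 0.2]
gripper_width: 0.597
finger_force: 0.0
```

```bash
python3 - <<'E'
from h import *
shot('side','end.png',(60,100,400,384),2); shot('top')
gear('red',(.58,-.124),h=.052)
W=pts(load('top')); q=W.reshape(-1,3); m=(np.abs(q[:,0]-.485)<.03)&(np.abs(q[:,1]-.15)<.12)&(q[:,2]>.05)&(q[:,2]<.07); print(q[m].mean(0))
plan()
E
```

```text
red
  ('top', 90, [0.5788, -0.1257], 0.0225, (23.0, 0.036))
  ('side', 54, [0.5802, -0.1213], 0.0234, (33.1, 0.014))
[0.48507581 0.10035553 0.06315672]
t 66.08 pos [0.4849 0.0978 0.2141] psi 61.0 F [-0.3  0.5 -0.4] g 0.598 ff 0.0 j [ 0.13  0.44 -0.53  1.87  0.28  0.91 -1.04]
```

View pics/end.png

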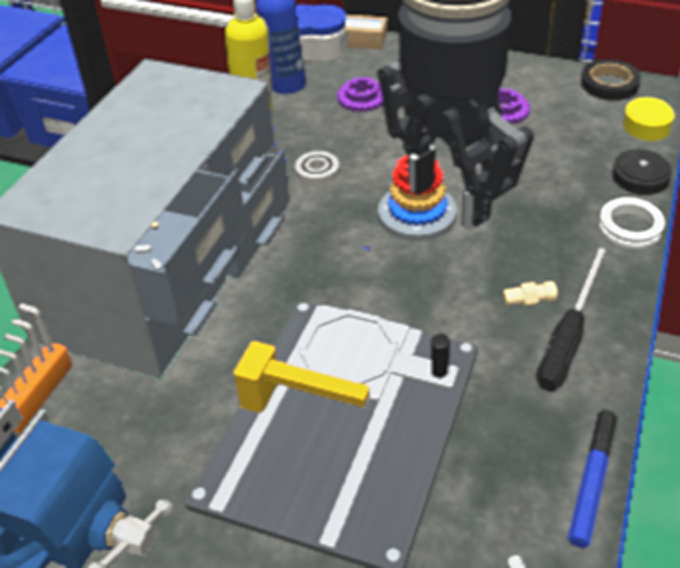

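The final view shows blue, brass and red stacked on the stub at (417,195). The empty carriage is back at its start end with the knob at (440,355), the gripper is clear of everything, and the fitting in view has not moved. Handing in.

```bash
python3 -c "
from bench import manip
print(manip.sign_off())"
```

```text
the job is handed in; nothing more can be done
None
```

I handed the job in at about 66 s: blue, brass and red are stacked boss up on the stub in that order, each passed under the bar first, and the empty carriage is back at its start end; the sign-off returned no verdict.

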